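Punch-mark a hinge block in the toggle-clamp marking jig

ROBOT

A 6-joint arm with a two-finger parallel gripper is mounted at the origin on the work surface. World frame = base frame: x ahead of the robot, y to its left, z up, the work surface at z = 0. Lengths are in mm, angles in rad, forces in N, time in s.
With the tool pointing down it reaches from about 400 to 925 mm from the base axis. Payload 12.5 kg.
Tool frame: the origin (TCP) lies on the centre line of the jaws, within the pads' length; the fingertips stand 14 mm ahead of it and the grasp point (between the pads) lies 5 mm behind it; z points along the fingers, y is the direction in which the jaws open and shut (so a half turn about z gives the same grasp; the last joint's range is limited). The gripper opens to 95 mm and grips with 3 to 60 N. Pads are 20 mm wide; open, the fingers measure 119 mm over their backs; the gripper's body (75 mm by 180 mm) begins 59 mm behind the grasp point.
Start: joints at [1.029, 0.491, 1.559, -0, 1.092, -0.106], TCP at [263.821, 566.607, 228.661] pointing down, gripper open.
Joint ranges: [-3.1, 3.1], [-0.84, 2.19], [0.05, 2.79], [-1.13, 4.28], [0.06, 2.93], [-2.69, 2.69]. Speed limits (rad/s): [2.22, 2.22, 2.79, 3.14, 3.14, 3.14].

INTERFACE

Orientations are given as [roll, pitch, yaw] about the fixed x, y, z axes, in that order (R = Rz(yaw) Ry(pitch) Rx(roll)).
In Python, from cell import * gives the robot as it stands.
- The arm moves only by the tool play_rows, never from a script. Its argument "moves" is a list of rows, each a list of 7 numbers: the shift along the tool's x, y, z in m, then the turn, a rotation vector about the tool's x, y, z in rad, then the opening in per cent of the stroke, from 0 (shut) to 100 (fully open). In form: [[tx, ty, tz, ax, ay, az, claw], ...]. A call has 1 to 8 rows; each row shifts and turns the pose as measured when the row begins, along the tool's axes as they then stand; what a row does not reach is not made up. A row lasts 1/10 s, in which the tool goes at most 50 mm and 8.59 degrees, less where a joint would pass 70% of its speed; a pose out of reach is approached as far as the arm can. A call is refused whole if a number of a shift passes 0.05 or a number of a turn 0.15, either way. A call with a gripper value outside its range is refused whole. The fingers move at their own pace and stop on an object; the grip force is fixed at half the most. Time passes only in rows, so rows that do not move let the fingers close. It gives the time, the measured TCP pose, the force and the opening at its end, in the units of the state.
- state(): the state, without advancing time (a new reading comes with each control period).
- read_camera(name): name is "scene" or "side" or "wrist"; returns a dict with "img" (384x512x3 uint8, red, green, blue), "fx", "fy", "cx", "cy" (pixels), "R" (3x3) and "t" (3): a world point X has camera coordinates R X + t. Camera axes: x right, y down, z forward; pixel columns grow to the right and rows downward; lengths in mm; the calibration is good to about 2 mm. A picture is of the moment at which its call begins. There is no depth.
- job_done(): hands the job in, once; it reports no verdict.
The state is a dict: "t": time; "joints": joint angles; "qvel": joint speeds; "tau": joint torques, N m; "eef_pos": TCP position; "tcp_rot": TCP orientation; "ft_force": force on the tool from outside, world axes, zero at the start; "moment": the same for the moment, N m; "opening": opening from 0.0 (shut) to 1.0 (fully open).
Only numpy, scipy, OpenCV 4.12 (cv2) and the standard library are available. Lean on these libraries where they do the work, as an engineer would, in place of code of your own. Each camera call takes 0.05 s, during which the arm holds its last target.

TASK

Take the hinge block with the yellow stripe from the blue tray, lay it flat in the nest of the marking jig and push the toggle clamp's red handle right down so that the block is locked under the pad; then press the red palm plunger fully down to its stop. Flick the clamp handle back up to release the block, and lay the block flat in the free part of the green finished-parts tray, lengthwise across the tray like the one already there. Never drop the block or work the punch unclamped, and leave everything else where it is.

Things in the scene. Friction and masses are not known exactly. Their poses are not given: they have to be found in the camera images.
- block_center (a point): centre of the steel hinge block to be marked: a solid bar 60 x 40 x 30 mm (length along its x, width along its y, height along z), about 0.45 kg, bright grey with a 14 mm yellow stripe across its top near its +x end and a dark bore drawn on each end face. It starts flat in one of the three lanes of the blue tray
- stock_a_center (a point): centre of an unmarked hinge block of the same size without a stripe, in another lane of the blue tray; stays there
- stock_b_center (a point): centre of the third hinge block of the blue tray, without a stripe; stays there
- finished_center (a point): centre of a finished hinge block of the same size, lying across the +x end of the green tray; stays there
- stock_tray: fixed blue tray 170 (x) x 146 (y) mm, origin at the centre of its underside, floor 4 mm. Three lanes side by side in y, pitch 47 mm, a block in each, lengthwise along x. Lane walls (20 mm above the floor, 56 mm long) lie 2.5 mm from the blocks' long sides; the blocks' ends are free for fingers (8 mm lips some 50 mm beyond), so blocks are gripped here by their ends, 60 mm apart
- done_tray: fixed green open tray, outside 200 (x) x 80 (y) x 44 mm, walls and floor 5 mm, inside 190 x 70 mm; origin at the centre of its underside. Blocks lie across it, length along its y, 5 mm free at each end (no room for fingers there: held by the long sides, 40 mm apart). A finished block takes the +x end (centre at x = 66 mm); a good place for the new one's centre is x = -25, y = 0 mm
- nest (a point): point on top of the jig's plate (40 mm above the table) at the middle of the nest; axes are the jig's: z up, +y towards the plunger. The block lies flat here, length along y (either way round), between four brass corner locators 6 mm high with 4 mm play on every side; above them all four faces of the block are free. The jig (dark blue plate 180 x 250 mm on feet) is fixed
- clamp_handle (a joint): angle of the toggle clamp's handle: 0 = fully up (open), 1.187 = fully down (level, locked); starts between 0 and 0.12. Held by friction, it stays where it is left; about 4 N at the grip moves it. Near the bottom the toggle reaches dead centre and locks the arm; up, the arm stands clear of the nest
- handle_grip (a point): point in the middle of the handle's red round grip (18 mm thick, 71 mm long, running from 33 mm to 104 mm from the hinge), 75 mm from the hinge: the place to pinch from above, closing parallel to the hinge, or to push
- handle_hinge (a point): hinge point of the handle, 77 mm above the table. Its axes are the clamp's: x points level from the hinge to the nest, z up, the hinge axis is y. At joint angle q the handle points from the hinge along -x cos(b) + z sin(b) with b = 1.187 - q: up and away from the nest when open, level and away from the nest when locked
- clamp_arm: the clamp's arm (90 mm, steel, with a black rubber pad 16 mm across at its end). Driven by the handle: stands upright beside the nest, its top 150 mm above the table, when the handle is up (the handle's end 175 mm); lies level with the pad pressing on the middle of the block's top when locked. Origin at its pivot
- plunger (a joint): stroke of the punch's palm plunger: 0 = up, 0.012 m = down at its stop. Spring: 4.5 N to start, 13.5 N at the stop; it springs back up. It works a rocker and punch pin below the nest
- plunger_top (a point): centre of the top of the plunger's red mushroom head, 36 mm across, 98 mm above the table when up, 100 mm from the nest's middle along the jig's +y; moves with the head
- hammer: hammer lying at the back of the table, leave alone
- brush: wire brush lying near the robot, leave alone
- spray: spray can, 64 mm across, 170 mm tall, standing; leave alone
- dip_jar: low round tin, 72 mm across, 50 mm tall; leave alone
- square: red triangular welding magnet lying flat, about 110 mm; leave alone
- tape: yellow tape measure standing near the robot, 70 x 36 x 66 mm; leave alone
- marker: yellow and white paint marker lying on the table, 135 mm; leave alone
Things that resemble listed ones, but are neither listed nor needed, are in the scene too. What is shaped like the part that bears block_center but brown or orange is not meant. There is more than one size of the done_tray; the one meant has the size given above.

How it is judged (in metres and radians):
On the way, in this order (a step that is already met when the one before it is completed fails the run):
1. the striped block lies flat in the nest between the locators, let go (horizontal distance between block_center and nest below 0.008 m and z of block_center in the frame of nest below 0.019 m and angle between block_center's own z axis and vertical below 0.08 rad and angle between the x axis of block_center and the y axis of nest, either way round below 0.2 rad and contact force between the fingers and block below 0.2 N), for 0.2 s.
2. the clamp handle is right down and the pad presses on the block in the nest (horizontal distance between block_center and nest below 0.008 m and z of block_center in the frame of nest below 0.019 m and angle between block_center's own z axis and vertical below 0.08 rad and angle between the x axis of block_center and the y axis of nest, either way round below 0.2 rad and value of joint clamp_handle above 1.1 rad and contact force between clamp_arm and block above 2 N), for 0.2 s.
3. the plunger is pressed to its stop while the block is clamped in the nest (horizontal distance between block_center and nest below 0.008 m and z of block_center in the frame of nest below 0.019 m and angle between block_center's own z axis and vertical below 0.08 rad and angle between the x axis of block_center and the y axis of nest, either way round below 0.2 rad and value of joint clamp_handle above 1.1 rad and value of joint plunger above 0.0108 m), for 0.1 s.
4. the clamp handle is back up, the block free in the nest and the plunger up (value of joint clamp_handle below 0.4 rad and value of joint plunger below 0.003 m and horizontal distance between block_center and nest below 0.015 m), for 0.1 s.
At the end, for the whole second after the job is handed in: The striped block lies still, let go and flat (0.08 rad) on the green tray's floor, lengthwise across it (0.25 rad), its centre between x = -78 and 30 mm of the tray and within 12 mm of its middle line; the clamp handle is up (below 0.4 rad) and the plunger up (below 3 mm) (x of block_center in the frame of done_tray between -0.078 and 0.03 m and y of block_center in the frame of done_tray between -0.012 and 0.012 m and z of block_center in the frame of done_tray below 0.025 m and angle between block_center's own z axis and vertical below 0.08 rad and angle between the x axis of block_center and the y axis of done_tray, either way round below 0.25 rad and contact force between the fingers and block below 0.2 N and linear speed of block below 0.02 m/s and value of joint clamp_handle below 0.4 rad and value of joint plunger below 0.003 m); the robot touches nothing.
It fails at once if the punch plunger is worked (over 6 mm) while the clamp is not locked (below 1.05 rad) (value of joint plunger above 0.006 m and value of joint clamp_handle below 1.05 rad).
It fails at once if the block is dropped or thrown: faster than 0.5 m/s (a fall of 13 mm) while the fingers do not touch it (contact force between the fingers and block below 0.2 N and linear speed of block above 0.5 m/s).
It fails at once if another hinge block is moved by more than 20 mm (distance of any of stock_a_center, stock_b_center, finished_center from where it was at the start of the episode above 0.02 m).
It fails at once if a tool, can or other thing standing by is moved by more than 30 mm (distance of any of hammer, brush, spray, dip_jar, square, tape, marker from where it was at the start of the episode above 0.03 m).
It also fails if it takes over 72 s, if anything falls off the work surface, if the arm or the gripper's body presses on something with over 40 N, if the wrist force passes 120 N, or if a joint passes its speed limit or range.

## Working session

There is one attempt and no reset: what is moved stays moved. The work goes in short steps, Python scripts to look and compute and a tool call to move; the robot and the scene stay as the last step left them, time stands still between calls to the robot, and variables do not carry over. Pictures are saved under pics/ and viewed, and the job is handed in when it is done.

Besides the shell and the picture viewer there is one more tool, called after "Emit:" as name(argument=value, ...), one argument or row to a line, values as JSON. play_rows: Moves the arm, as the interface text tells. Its arguments: {"type":"object","properties":{"moves":{"type":"array"}},"required":["moves"]}

```bash
ls; mkdir -p pics; python3 - <<'E'
from cell import *
import cv2
print(state())
for n in ["scene","side","wrist"]:
    c=read_camera(n); cv2.imwrite(f"pics/{n}0.png",cv2.resize(c["img"][:,:,::-1],(800,600),interpolation=cv2.INTER_CUBIC))
    print(n,c["fx"],c["fy"],c["cx"],c["cy"],c["R"],c["t"])
E
```

```text
pics
{'t': 0.0, 'joints': array([ 1.02941802e+00,  4.91557018e-01,  1.55949592e+00, -5.63535313e-06,
        1.09169242e+00, -1.05593864e-01]), 'qvel': array([-6.83576693e-04,  7.32400049e-05,  3.20673391e-04, -1.29658216e-03,
        2.18449127e-03, -7.33108295e-04]), 'tau': array([-3.85728592e-03, -6.12636995e+01, -2.58179176e+01,  6.90784352e-02,
        4.82687261e-02, -9.91495517e-05]), 'eef_pos': array([263.67398444, 566.3828711 , 228.0473194 ]), 'tcp_rot': array([-3.14044585e+00, -1.16521865e-04,  2.70581074e+00]), 'ft_force': array([-0.1394958 , -0.43307021,  0.23882274]), 'moment': array([-0.02941915, -0.00585591,  0.01573892]), 'opening': 0.9997233796931051}
scene 357.9245773102205 357.9245773102205 251.70933574874874 193.42119638408954 [[-0.73959233  0.67274171  0.02053736]
 [ 0.43459265  0.50063336 -0.74866245]
 [-0.51393814 -0.54477962 -0.6626332 ]] [ 355.13623888 -156.34447686 1306.48755181]
side 350.6964386056552 350.6964386056552 252.40260710055006 192.04080707318158 [[ 0.91919589 -0.39328731  0.02009968]
 [-0.2035271  -0.51814182 -0.83072605]
 [ 0.3371285   0.75950915 -0.55631846]] [-434.33913265  238.35930922  898.25753298]
wrist 283.8835337659027 283.8835337659027 256.6445966834779 193.28613657680262 [[ 4.23559613e-01  9.05867936e-01 -7.33122043e-04]
 [ 8.78905569e-01 -4.10756479e-01  2.42495600e-01]
 [ 2.19367854e-01 -1.03355688e-01 -9.70152229e-01]] [-626.01507448  -25.2509368   388.48686908]
```

View pics/scene0.png

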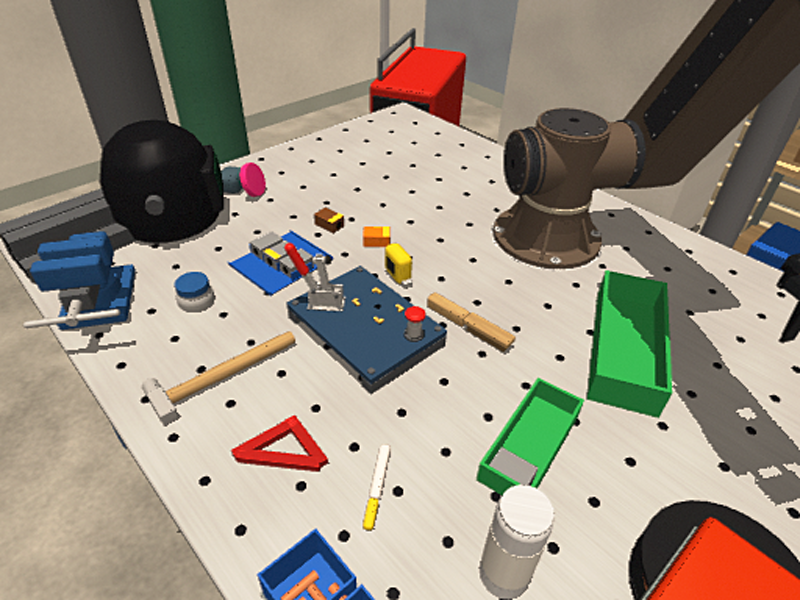

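View pics/side0.png

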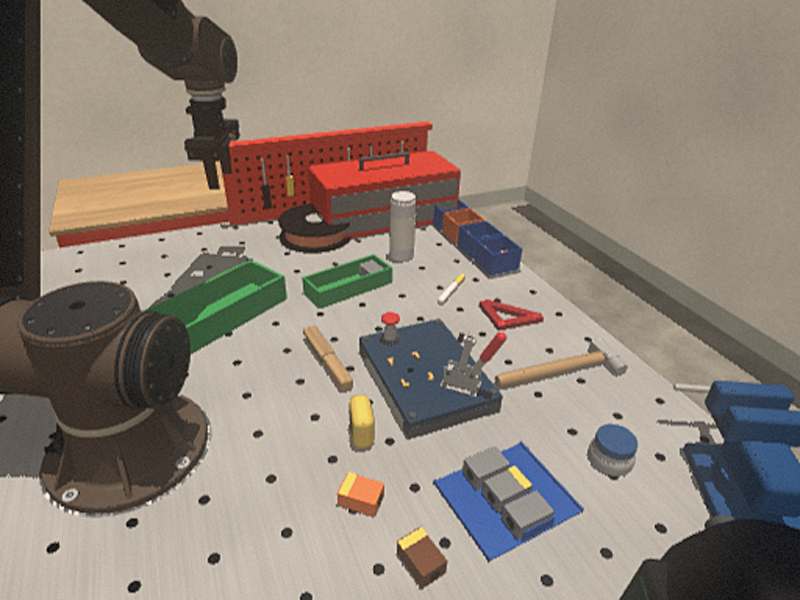

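View pics/wrist0.png

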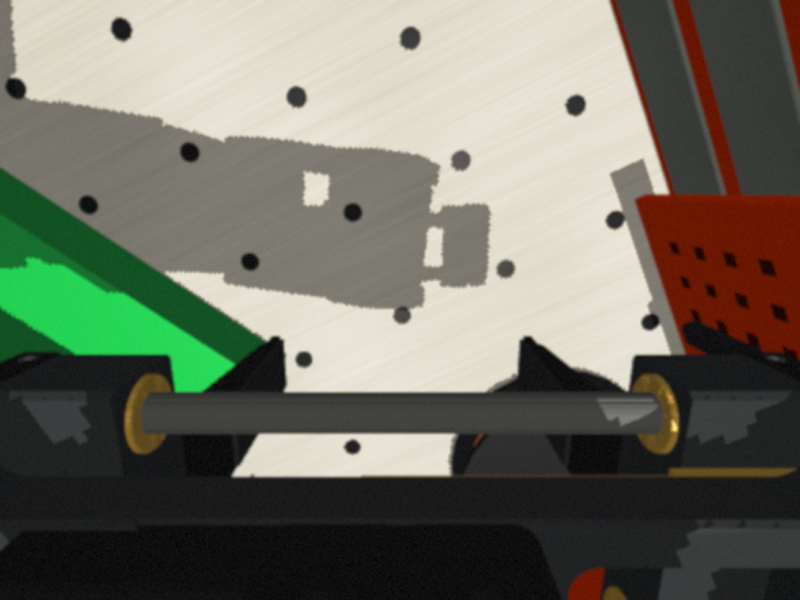

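The middle grey block with the yellow stripe fits (scene (272,252), side (510,487)). The brown block at side (422,557) and the orange one at (360,493) are decoys. The smaller green tray with the finished block (scene (530,435), side (347,281)) fits done_tray; the larger green tray is a decoy. I'll confirm this in crops.

```bash
cat > h.py <<'E'
from cell import *
import numpy as np, cv2, pickle, os
from scipy.spatial.transform import Rotation as Ro
def snap(n,tag):
    c=read_camera(n); pickle.dump(c,open(f"pics/{n}_{tag}.pkl","wb")); return c
def crop(n,tag,u0,v0,w,h,s,out):
    c=pickle.load(open(f"pics/{n}_{tag}.pkl","rb"))
    im=c["img"][v0:v0+h,u0:u0+w,::-1]
    im=cv2.resize(im,None,fx=s,fy=s,interpolation=cv2.INTER_CUBIC)
    # ticks every 10 px
    for u in range((u0+9)//10*10,u0+w,10):
        x=int((u-u0+.5)*s); cv2.line(im,(x,0),(x,6 if u%50 else 14),(255,0,255),1); 
        if u%20==0: cv2.putText(im,str(u),(x-10,24),0,.4,(255,0,255),1)
    for v in range((v0+9)//10*10,v0+h,10):
        y=int((v-v0+.5)*s); cv2.line(im,(0,y),(6,y),(255,0,255),1)
        if v%20==0: cv2.putText(im,str(v),(8,y+4),0,.4,(255,0,255),1)
    cv2.imwrite(f"pics/{out}.png",im)
def load(n,tag): return pickle.load(open(f"pics/{n}_{tag}.pkl","rb"))
def unp(c,u,v,z):
    d=c["R"].T@np.array([(u-c["cx"])/c["fx"],(v-c["cy"])/c["fy"],1]); o=-c["R"].T@c["t"]
    return o+d*(z-o[2])/d[2]
def proj(c,X):
    p=c["R"]@np.asarray(X,float)+c["t"]; return np.array([c["fx"]*p[0]/p[2]+c["cx"],c["fy"]*p[1]/p[2]+c["cy"]])
E
python3 - <<'E'
from h import *
for n in["scene","side"]: snap(n,"a")
crop("scene","a",140,140,80,60,10,"sc_tray")
crop("side","a",270,275,110,85,7,"si_tray")
crop("scene","a",180,150,110,100,6,"sc_jig")
crop("side","a",220,190,110,95,7,"si_jig")
crop("scene","a",300,235,80,90,6,"sc_done")
crop("side","a",185,150,75,55,10,"si_done")
E
```

```text
(no output)
```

View pics/sc_tray.png

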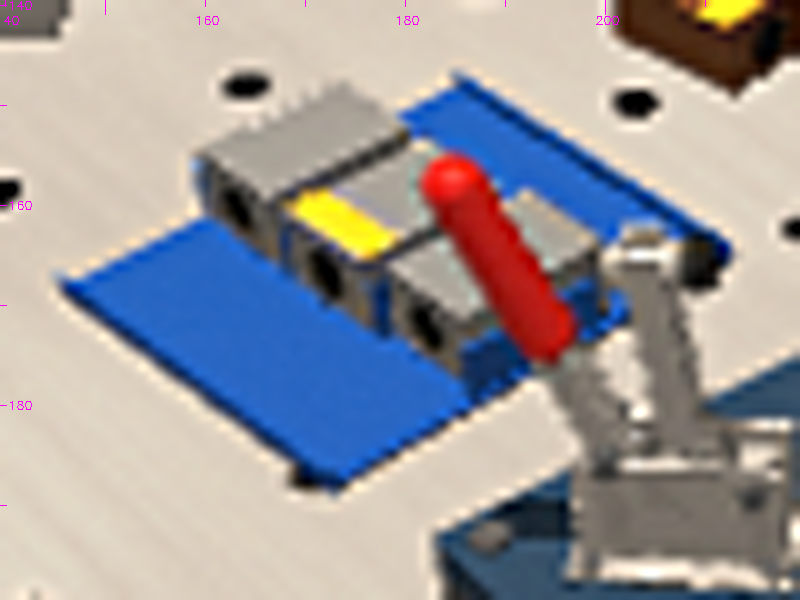

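View pics/si_tray.png

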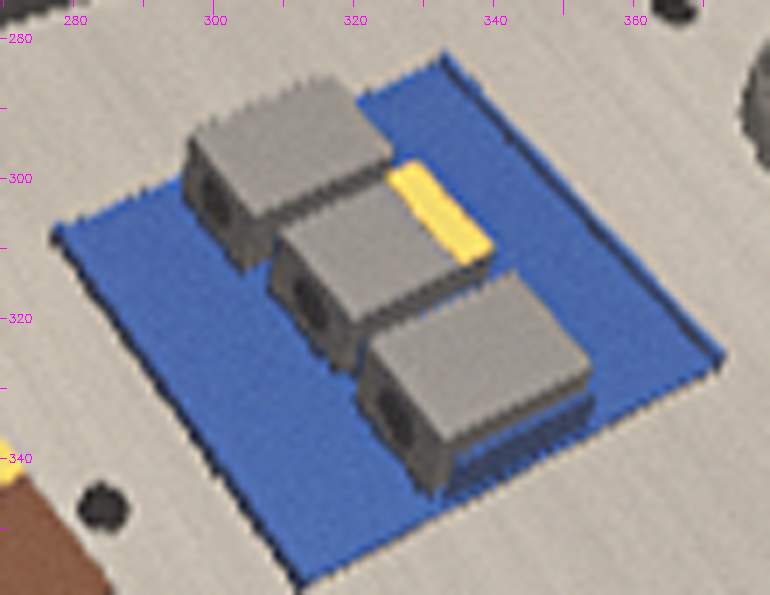

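View pics/sc_jig.png

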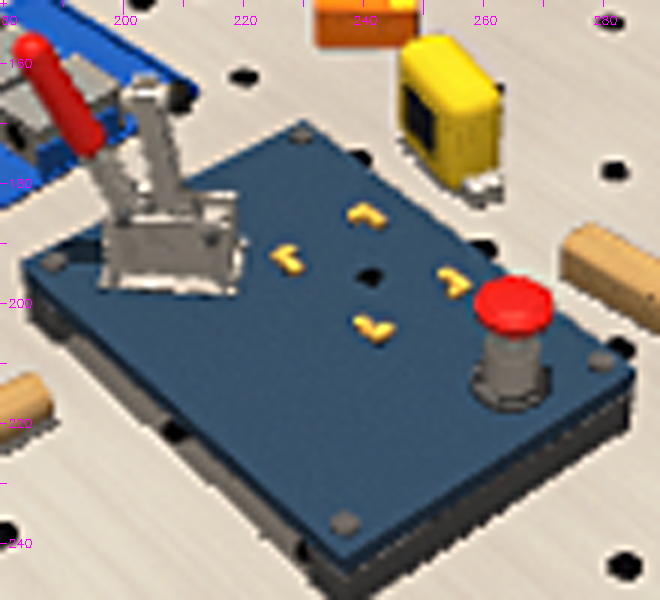

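View pics/si_jig.png

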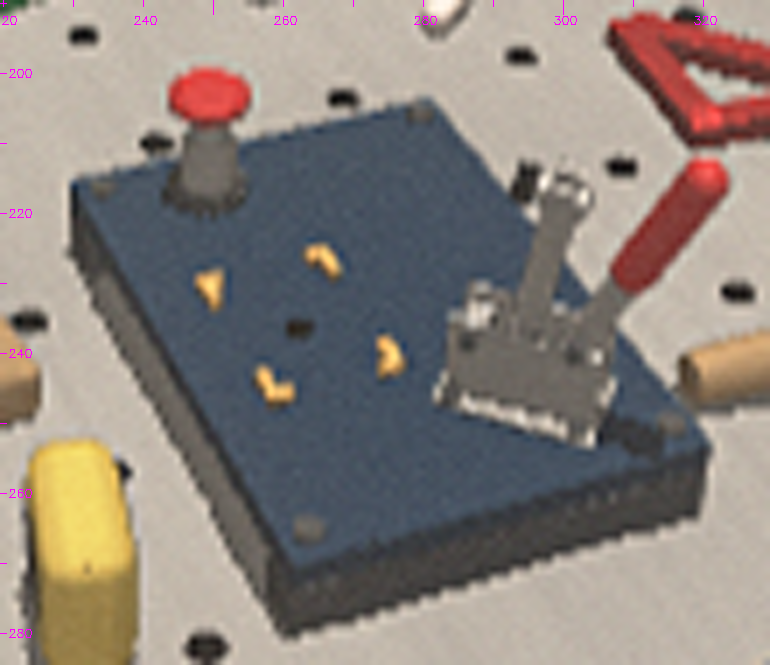

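View pics/sc_done.png

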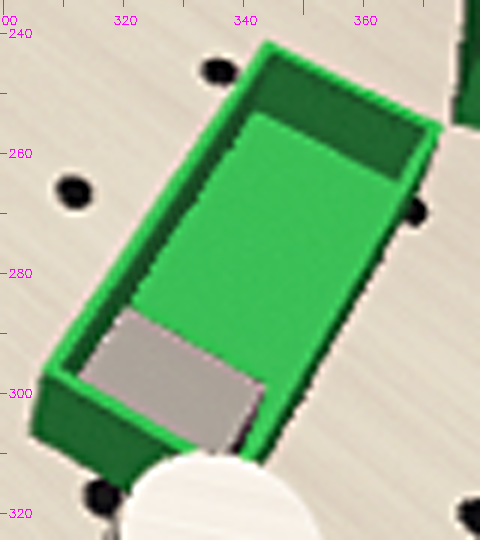

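View pics/si_done.png

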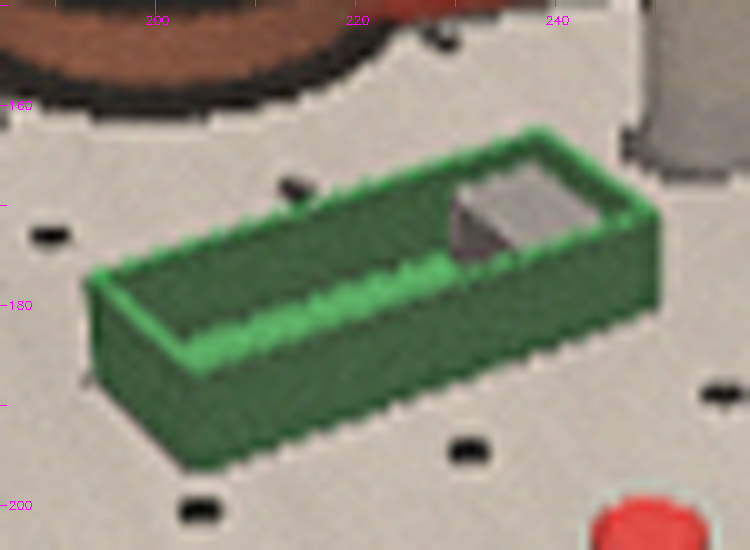

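Crops: middle block carries the yellow stripe (side crop, stripe from (418,161) to (493,247); scene crop (340,225)), with grey blocks in the lanes either side. The small green tray holds a grey block at its right end in side. Next I'll fit the poses.

```bash
cat > fit.py <<'E'
from h import *
from scipy.optimize import least_squares
S=load("scene","a");D=load("side","a")
def p(u0,v0,s,x,y): return (x/s+u0-.5,y/s+v0-.5)
def fit(name,obs,g):
    f=lambda q: np.concatenate([proj(c,[q[0]+np.cos(q[2])*l[0]-np.sin(q[2])*l[1],q[1]+np.sin(q[2])*l[0]+np.cos(q[2])*l[1],l[2]])-uv for c,l,uv in obs])
    r=least_squares(f,g); print(name,r.x.round(3),"resid px\n",r.fun.reshape(-1,2).round(1).tolist()); return r.x
st=lambda x,y:p(140,140,10,x,y); dt=lambda x,y:p(270,275,7,x,y)
sj=lambda x,y:p(180,150,6,x,y); dj=lambda x,y:p(220,190,7,x,y)
sd=lambda x,y:p(300,235,6,x,y); dd=lambda x,y:p(185,150,10,x,y)
for n,c,uv,z in [("blk -x",D,dt(275,230),34),("",D,dt(357,320),34),("+x",D,dt(493,247),34),("+x",D,dt(418,161),34),("s+x",S,st(285,200),34),("s+x",S,st(372,260),34),("s-x",S,st(425,142),34),
 ("nest",S,sj(370,277),40),("nest",D,dj(299,328),40),("pl",S,sj(514,298),98),("pl",D,dj(211,92),98),
 ("jig",S,sj(302,122),40),("jig",S,sj(22,265),40),("jig",S,sj(345,565),40),("jig",S,sj(632,372),40),
 ("jig",D,dj(75,183),40),("jig",D,dj(430,100),40),("jig",D,dj(710,445),40),("jig",D,dj(290,570),40),
 ("done",S,sd(267,42),44),("done",S,sd(440,127),44),("done",S,sd(45,372),44),("done",D,dd(92,277),44),("done",D,dd(540,130),44),("done",D,dd(658,212),44),("done",D,dd(195,368),44)]:
    print(n,unp(c,*uv,z)[:2].round(1))
def tri(a,b):
    A=[];r=[]
    for c,uv in((S,a),(D,b)):
        o=-c["R"].T@c["t"];d=unp(c,*uv,0)-o;d/=np.linalg.norm(d);P=np.eye(3)-np.outer(d,d);A.append(P);r.append(P@o)
    X=np.linalg.lstsq(np.vstack(A),np.hstack(r),rcond=None)[0]; return X,np.linalg.norm(np.vstack(A)@X-np.hstack(r))
print("ball",tri(st(453,180),dj(708,172)));print("redlow",tri(st(545,345),dj(632,275)))
E
python3 fit.py
```

```text
blk -x [ 485.1 -301.5]
 [ 491.5 -341.7]
+x [ 548.5 -334.8]
+x [ 545.2 -295.4]
s+x [ 548.9 -337.8]
s+x [ 545.4 -291.4]
s-x [ 495.2 -335.5]
nest [488.1 -38.5]
nest [485.  -40.6]
pl [491.5  62.8]
pl [483.6  51.9]
jig [ 434.4 -155.2]
jig [ 610.9 -156.8]
jig [616.5  92.9]
jig [439.4  92. ]
jig [433.1  84.7]
jig [608.4  83. ]
jig [ 605.2 -163. ]
jig [ 426.4 -161.2]
done [407.4 271.3]
done [391. 347.]
done [601.2 314.7]
done [387.3 340.5]
done [577.1 383.9]
done [595.4 309.4]
done [404.3 269. ]
ball (array([ 594.38730403, -149.08534025,  166.77050053]), np.float64(0.43304211429508627))
redlow (array([ 579.55676604, -134.01924544,  111.09317241]), np.float64(1.6064457873183136))
```

```bash
cat >> h.py <<'E'
def tool():
    s=state(); return s,Ro.from_euler("xyz",s["tcp_rot"])
def plan(x,y,z,yaw,n=None):
    s,R=tool(); d=R.inv().apply(np.array([x,y,z])-s["eef_pos"])
    T=Ro.from_euler("xyz",[np.pi,0,yaw]); r=(R.inv()*T).as_rotvec()
    print("t",round(s["t"],2),"pos",s["eef_pos"].round(1),"rot",s["tcp_rot"].round(3),"F",s["ft_force"].round(1),"op",round(s["opening"],3))
    m=max(np.abs(d).max()/45,np.abs(r).max()/.14); print(" delta mm",d.round(1),"rot",r.round(3),"rows>=",round(m,1)," total",np.linalg.norm(d).round(1))
    k=n or max(1,int(np.ceil(m))); print("  per row /",k,(d/k/1000).round(4),(r/k).round(3))
E
python3 - <<'E'
from h import *
c=load("scene","a")
w=read_camera("wrist"); s,R=tool()
print("cam in tool",R.inv().apply(-w["R"].T@w["t"]-s["eef_pos"]), "optic axis",R.inv().apply(w["R"][2]))
d=load("side","a")
print("can",unp(d,258,165,0),unp(c,512*515/800,384*590/600,0),"tape",unp(d,362/800*512,.64*445,0),"can top", unp(c,.64*525,.64*510,170))
plan(440,300,300,2.4); 
E
```

```text
cam in tool [  68.67614239    1.44317303 -154.36551145] optic axis [-2.42589213e-01 -2.97722911e-04  9.70129056e-01]
can [672.66725661 409.50535075   0.        ] [681.4216136  451.08448752   0.        ] tape [ 353.05667024 -142.64818274    0.        ] can top [680.54613469 428.79310781 170.        ]
t 0.3 pos [263.8 566.6 228.4] rot [-3.141 -0.     2.706] F [-1.   0.4 -0.5] op 0.999
 delta mm [-272.3 -167.3  -71.5] rot [-0.     0.     0.306] rows>= 6.1  total 327.5
  per row / 7 [-0.0389 -0.0239 -0.0102] [-0.     0.     0.044]
```

Emit:
play_rows(
  moves=[
    [-0.039, -0.025, -0.012, 0, 0, 0.1, 100],
    [-0.039, -0.025, -0.012, 0, 0, 0.1, 100],
    [-0.037, -0.03, -0.012, 0, 0, 0.1, 100],
    [-0.035, -0.032, -0.01, 0, 0, 0.1, 100],
    [-0.03, -0.035, -0.01, 0, 0, 0.1, 100],
    [-0.025, -0.03, -0.01, 0, 0, 0.1, 100],
    [0, 0, 0, 0, 0, 0, 100],
  ],
)

```text
t: 1.0
eef_pos: [309.4, 300.8, 294.9]
tcp_rot: [-3.14, 0.002, 2.083]
ft_force: [0.2, -0.1, -1.1]
opening: 0.998
```

```bash
python3 - <<'E'
from h import *
c=snap("wrist","done"); crop("wrist","done",0,0,512,384,1.5,"w_done"); plan(470,323,300,1.78)
for z in (5,44):
  for lx in(-100,100):
    for ly in(-40,40):
      a=.21; print(proj(c,[493.5+np.cos(a)*lx-np.sin(a)*ly,328.3+np.sin(a)*lx+np.cos(a)*ly,z]).round(),z,lx,ly)
E
```

```text
t 1.05 pos [310.1 302.2 294.6] rot [-3.141e+00  1.000e-03  2.086e+00] F [-0.3  0.6 -0.2] op 1.001
 delta mm [-60.7 149.4  -5.5] rot [-0.001  0.001  0.306] rows>= 3.3  total 161.3
  per row / 4 [-0.0152  0.0373 -0.0014] [-0.     0.     0.077]
[297. 212.] 5 -100 -40
[314. 166.] 5 -100 40
[409. 246.] 5 100 -40
[430. 202.] 5 100 40
[301. 220.] 44 -100 -40
[319. 170.] 44 -100 40
[422. 257.] 44 100 -40
[445. 210.] 44 100 40
```

View pics/w_done.png

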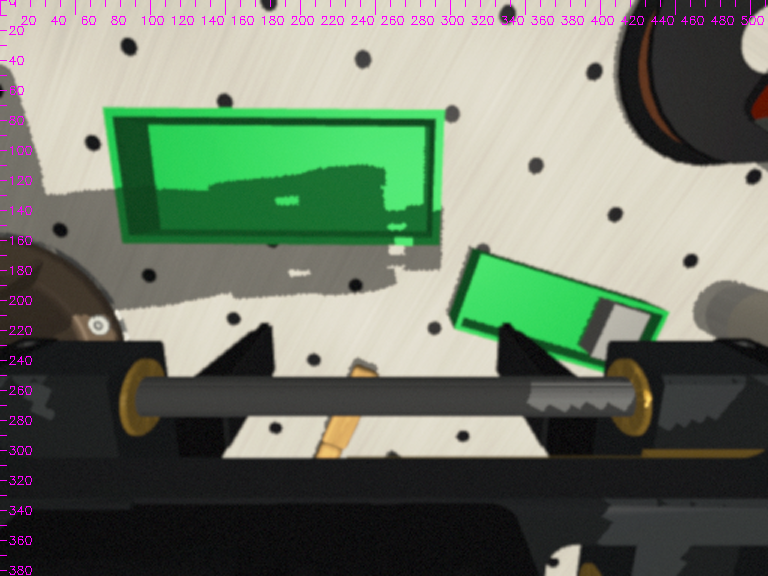

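The wrist picture shows the small green tray with its rim corners within about 3 px of prediction, and its grey block at the +x end (around (415,215)). I'll look at the nest next, then the blue tray.

```bash
python3 - <<'E'
from h import *
plan(487,45,300,1.68)
E
```

```text
t 1.05 pos [310.1 302.2 294.6] rot [-3.141e+00  1.000e-03  2.086e+00] F [-0.3  0.6 -0.2] op 1.001
 delta mm [-311.    27.1   -5.1] rot [-0.001  0.001  0.406] rows>= 6.9  total 312.2
  per row / 7 [-0.0444  0.0039 -0.0007] [-0.     0.     0.058]
```

```bash
cat >> h.py <<'E'
def rows(x,y,z,yaw,claw,n=None,vmax=.04,wmax=.12):
    """rows for straight line with even turning, from the present pose"""
    s,R=tool(); p=s["eef_pos"]/1000; T=np.array([x,y,z])/1000
    y0=s["tcp_rot"][2]; dy=yaw-y0
    k=n or int(np.ceil(max(np.linalg.norm(T-p)/vmax,abs(dy)/wmax,1)))
    print("t",round(s["t"],2),"pos",s["eef_pos"].round(1),"rot",s["tcp_rot"].round(3),"F",s["ft_force"].round(1),"op",round(s["opening"],3), "dist",((T-p)*1000).round(1),"dyaw",round(dy,3))
    out=[]
    tilt=(R.inv()*Ro.from_euler("xyz",[np.pi,0,y0])).as_rotvec()
    for i in range(k):
        Ri=Ro.from_euler("xyz",[np.pi,0,y0+dy*i/k]); d=Ri.inv().apply((T-p)/k)
        out.append([round(float(v),4) for v in d]+[round(float(tilt[0]/k),3),round(float(tilt[1]/k),3),round(float(-dy/k),3),claw])
    print(out)
E
python3 - <<'E'
from h import *
rows(487,45,300,1.68,100)
E
```

```text
t 1.05 pos [310.1 302.2 294.6] rot [-3.141e+00  1.000e-03  2.086e+00] F [-0.3  0.6 -0.2] op 1.001 dist [ 176.9 -257.2    5.4] dyaw -0.406
[[-0.0389, 0.0034, -0.0007, -0.0, 0.0, 0.051, 100], [-0.0387, 0.0054, -0.0007, -0.0, 0.0, 0.051, 100], [-0.0383, 0.0073, -0.0007, -0.0, 0.0, 0.051, 100], [-0.0379, 0.0093, -0.0007, -0.0, 0.0, 0.051, 100], [-0.0374, 0.0112, -0.0007, -0.0, 0.0, 0.051, 100], [-0.0368, 0.013, -0.0007, -0.0, 0.0, 0.051, 100], [-0.0361, 0.0149, -0.0007, -0.0, 0.0, 0.051, 100], [-0.0353, 0.0167, -0.0007, -0.0, 0.0, 0.051, 100]]
```

Emit:
play_rows(
  moves=[
    [-0.039, 0.003, -0.001, 0, 0, 0.05, 100],
    [-0.039, 0.005, -0.001, 0, 0, 0.05, 100],
    [-0.038, 0.007, -0.001, 0, 0, 0.05, 100],
    [-0.038, 0.009, -0.001, 0, 0, 0.05, 100],
    [-0.037, 0.011, -0.001, 0, 0, 0.05, 100],
    [-0.037, 0.013, -0.001, 0, 0, 0.05, 100],
    [-0.036, 0.015, -0.001, 0, 0, 0.05, 100],
    [-0.035, 0.017, -0.001, 0, 0, 0.05, 100],
  ],
)

```text
t: 1.85
eef_pos: [496.1, 44.5, 301.4]
tcp_rot: [3.14, -0.001, 1.693]
ft_force: [-0.2, 0.1, -0.5]
opening: 1.002
```

```bash
python3 - <<'E'
from h import *
c=snap("wrist","nest"); crop("wrist","nest",0,0,512,384,1.5,"w_nest"); rows(500,-235,270,1.68,100)
a=-.015;n=np.array([487,-39.5])
R=np.array([[np.cos(a),-np.sin(a)],[np.sin(a),np.cos(a)]])
for l in [(0,0,40),(0,100,98),(35,-125+40,40),(-55,-85,40)]: print(l,proj(c,[*(n+R@l[:2]),l[2]]).round(1))
E
```

```text
t 1.9 pos [499.2  41.  301.2] rot [3.139 0.    1.688] F [-0.2 -3.3 -1.1] op 0.995 dist [   0.8 -276.   -31.2] dyaw -0.008
[[-0.0392, -0.0045, 0.0045, 0.0, 0.0, 0.001, 100], [-0.0392, -0.0045, 0.0045, 0.0, 0.0, 0.001, 100], [-0.0392, -0.0044, 0.0045, 0.0, 0.0, 0.001, 100], [-0.0392, -0.0044, 0.0045, 0.0, 0.0, 0.001, 100], [-0.0392, -0.0043, 0.0045, 0.0, 0.0, 0.001, 100], [-0.0392, -0.0043, 0.0045, 0.0, 0.0, 0.001, 100], [-0.0392, -0.0042, 0.0045, 0.0, 0.0, 0.001, 100]]
(0, 0, 40) [244.1 223.4]
(0, 100, 98) [252.1 165.4]
(35, -85, 40) [259.  275.1]
(-55, -85, 40) [203.8 268.4]
```

View pics/w_nest.png

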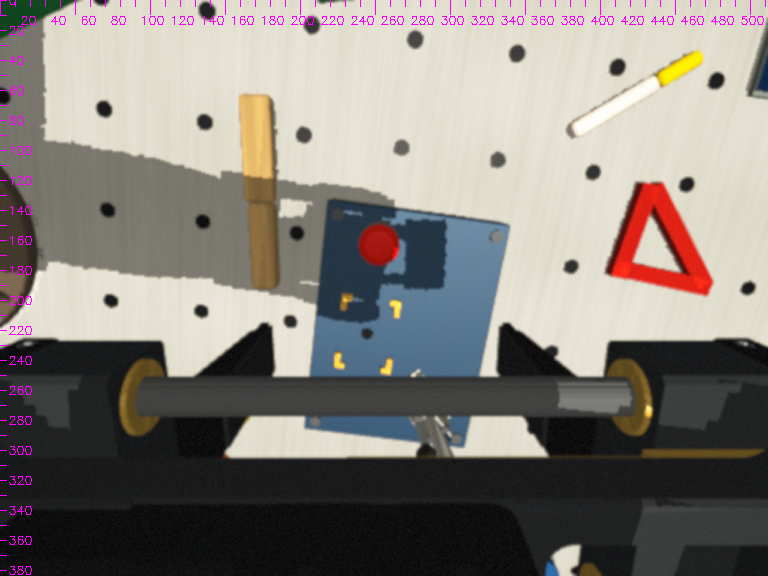

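Wrist: brass locators around the nest hole at (244,222), red plunger at (252,163), both within about 2.5 px of prediction. Next, the blue tray.

Emit:
play_rows(
  moves=[
    [-0.042, -0.007, 0.004, 0, 0, 0, 100],
    [-0.042, -0.007, 0.004, 0, 0, 0, 100],
    [-0.042, -0.007, 0.004, 0, 0, 0, 100],
    [-0.042, -0.007, 0.004, 0, 0, 0, 100],
    [-0.042, -0.007, 0.004, 0, 0, 0, 100],
    [-0.042, -0.007, 0.004, 0, 0, 0, 100],
    [-0.042, -0.007, 0.004, 0, 0, 0, 100],
    [-0.042, -0.007, 0.004, 0, 0, 0, 100],
  ],
)

```text
t: 2.7
eef_pos: [493.9, -306.8, 262.9]
tcp_rot: [3.14, -0.002, 1.708]
ft_force: [1.3, -0.1, 0.2]
opening: 1.0
```

Emit:
play_rows(
  moves=[
    [0, 0, 0, 0, 0, 0, 100],
  ],
)

```text
t: 2.8
eef_pos: [494.3, -310.8, 261.0]
tcp_rot: [3.141, -0.003, 1.706]
ft_force: [-0.0, 0.4, 0.1]
opening: 1.001
```

```bash
python3 - <<'E'
from h import *
c=snap("wrist","tray"); crop("wrist","tray",150,70,200,150,4,"w_tray"); rows(516,-316.5,200,1.68,100)
print(proj(c,[516,-316.5,34]))
E
```

```text
t 2.85 pos [ 494.4 -308.8  261.2] rot [ 3.141 -0.004  1.707] F [ 0.2  0.9 -0.4] op 0.999 dist [ 21.6  -7.7 -61.2] dyaw -0.027
[[-0.0053, 0.0102, 0.0306, 0.0, -0.002, 0.013, 100], [-0.0052, 0.0103, 0.0306, 0.0, -0.002, 0.013, 100]]
[271.66659659 181.49428329]
```

View pics/w_tray.png

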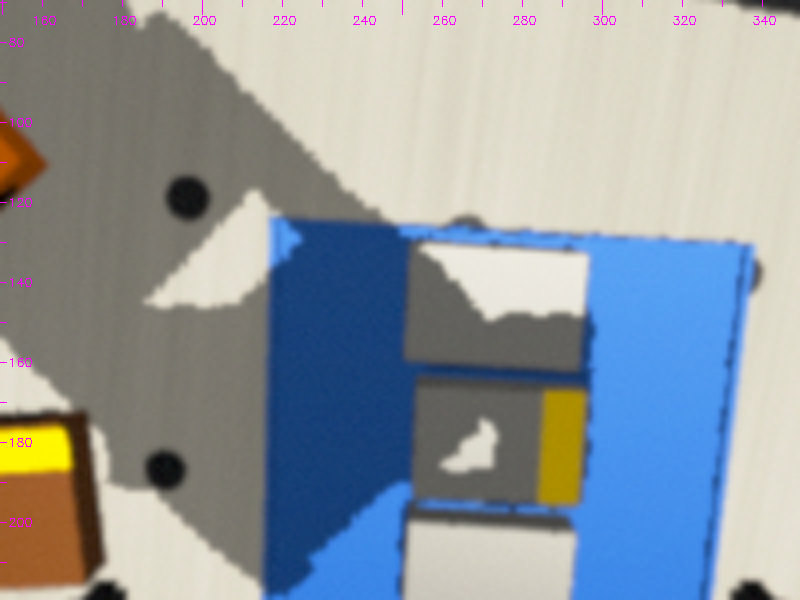

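```bash
python3 - <<'E'
from h import *
c=load("wrist","tray")
P=np.array([unp(c,x/4+149.5,y/4+69.5,34)[:2] for x,y in [(416,379),(588,390),(580,505),(410,497)]])
print(P.round(1),P.mean(0)); 
for i in range(4): d=P[(i+1)%4]-P[i]; print(np.linalg.norm(d).round(1),np.arctan2(d[1],d[0]).round(3))
E
```

```text
[[ 488.2 -296.3]
 [ 546.4 -292.2]
 [ 550.4 -332.2]
 [ 491.5 -337.3]] [ 519.12383979 -314.49814948]
58.3 0.069
40.2 -1.472
59.0 -3.056
41.1 1.651
```

```bash
python3 - <<'E'
from h import *
rows(518.8,-315.3,110,1.656,100,n=5)
E
```

```text
t 2.85 pos [ 494.4 -308.8  261.2] rot [ 3.141 -0.004  1.707] F [ 0.2  0.9 -0.4] op 0.999 dist [  24.4   -6.5 -151.2] dyaw -0.051
[[-0.002, 0.0047, 0.0302, 0.0, -0.001, 0.01, 100], [-0.0019, 0.0047, 0.0302, 0.0, -0.001, 0.01, 100], [-0.0019, 0.0047, 0.0302, 0.0, -0.001, 0.01, 100], [-0.0018, 0.0047, 0.0302, 0.0, -0.001, 0.01, 100], [-0.0018, 0.0047, 0.0302, 0.0, -0.001, 0.01, 100]]
```

Emit:
play_rows(
  moves=[
    [-0.002, 0.005, 0.03, 0, -0.001, 0.01, 100],
    [-0.002, 0.005, 0.03, 0, -0.001, 0.01, 100],
    [-0.002, 0.005, 0.03, 0, -0.001, 0.01, 100],
    [-0.002, 0.005, 0.03, 0, -0.001, 0.01, 100],
    [-0.002, 0.005, 0.03, 0, 0, 0.01, 100],
    [0, 0, 0, 0, 0, 0, 100],
  ],
)

```text
t: 3.45
eef_pos: [527.0, -309.2, 105.5]
tcp_rot: [3.139, 0.001, 1.665]
ft_force: [-0.4, 0.2, 0.6]
opening: 0.999
```

```bash
python3 - <<'E'
from h import *
c=snap("wrist","tray2"); crop("wrist","tray2",90,90,320,200,2.5,"w_tray2"); rows(518.8,-315.3,26,1.656,100)
for l in[(-30,-20),(30,-20),(30,20),(-30,20)]:
  a=.085;X=[518.8+np.cos(a)*l[0]-np.sin(a)*l[1],-315.3+np.sin(a)*l[0]+np.cos(a)*l[1],34]; print(proj(c,X).round(1))
E
```

```text
t 3.5 pos [ 527.4 -309.6  107.5] rot [3.137e+00 2.000e-03 1.666e+00] F [-0.1  0.4  1.1] op 0.997 dist [ -8.6  -5.7 -81.5] dyaw -0.01
[[-0.0016, -0.003, 0.0272, 0.001, 0.001, 0.003, 100], [-0.0016, -0.003, 0.0272, 0.001, 0.001, 0.003, 100], [-0.0016, -0.003, 0.0272, 0.001, 0.001, 0.003, 100]]
[210.9 236.7]
[281.3 237.1]
[282.7 191.6]
[209.4 191.1]
```

View pics/w_tray2.png

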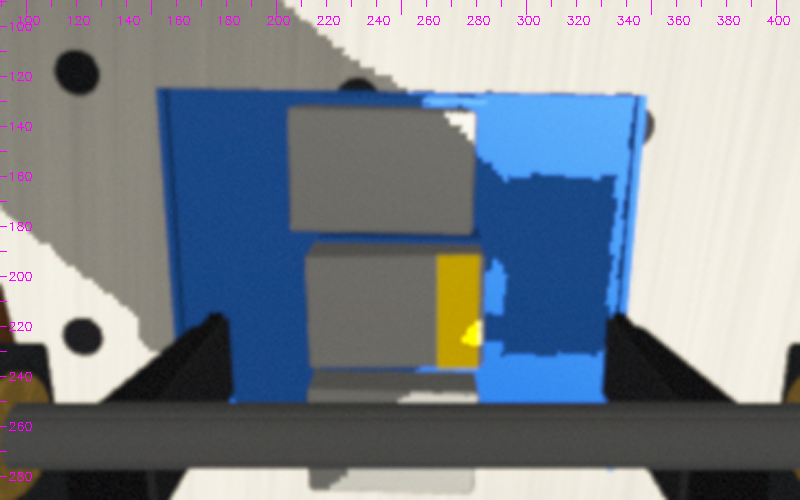

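Striped block top at about (213–282, 191–237), within 1 px of prediction at its centre. Going down around its ends.

Emit:
play_rows(
  moves=[
    [-0.003, -0.005, 0.02, 0.001, 0.001, 0.006, 100],
    [-0.002, -0.002, 0.022, 0.001, 0.001, 0.003, 100],
    [0, 0, 0, 0, 0, 0, 100],
  ],
)

```text
t: 3.8
eef_pos: [523.9, -314.2, 69.8]
tcp_rot: [3.134, 0.004, 1.662]
ft_force: [-0.2, 0.2, 0.4]
opening: 1.001
```

```bash
python3 - <<'E'
from h import *
rows(519.4,-315,26,1.656,100)
E
```

```text
t 3.8 pos [ 523.9 -314.2   69.8] rot [3.134 0.004 1.662] F [-0.2  0.2  0.4] op 1.001 dist [ -4.5  -0.8 -43.8] dyaw -0.006
[[-0.0002, -0.0023, 0.0219, 0.004, 0.002, 0.003, 100], [-0.0002, -0.0023, 0.0219, 0.004, 0.002, 0.003, 100]]
```

Emit:
play_rows(
  moves=[
    [0, -0.003, 0.02, 0.005, 0.003, 0.003, 100],
    [0, -0.002, 0.02, 0.004, 0.002, 0.003, 100],
    [0, 0, 0.002, 0, 0, 0, 100],
  ],
)

```text
t: 4.1
eef_pos: [522.3, -315.2, 33.9]
tcp_rot: [3.137, 0.005, 1.658]
ft_force: [-0.5, -0.1, 0.5]
opening: 1.003
```

```bash
python3 - <<'E'
from h import *
rows(519.4,-315,26,1.656,100)
E
```

```text
t 4.1 pos [ 522.3 -315.2   33.9] rot [3.137 0.005 1.658] F [-0.5 -0.1  0.5] op 1.003 dist [-2.9  0.2 -7.9] dyaw -0.002
[[0.0004, -0.0029, 0.0079, 0.004, 0.005, 0.002, 100]]
```

Emit:
play_rows(
  moves=[
    [0, -0.003, 0.009, 0.004, 0.005, 0.002, 100],
    [0, 0, 0, 0, 0, 0, 60],
    [0, 0, 0, 0, 0, 0, 30],
    [0, 0, 0, 0, 0, 0, 30],
    [0, 0, 0, 0, 0, 0, 30],
    [0, 0, 0, 0, 0, 0, 30],
  ],
)

```text
t: 4.7
eef_pos: [521.5, -316.2, 30.5]
tcp_rot: [3.136, 0.004, 1.658]
ft_force: [-2.2, -0.2, -1.6]
opening: 0.636
```

```bash
python3 - <<'E'
from h import *
rows(519.4,-315,80,1.656,30)
E
```

```text
t 4.7 pos [ 521.5 -316.2   30.5] rot [3.136 0.004 1.658] F [-2.2 -0.2 -1.6] op 0.636 dist [-2.1  1.2 49.5] dyaw -0.002
[[0.0007, -0.001, -0.0247, 0.003, 0.002, 0.001, 30], [0.0007, -0.001, -0.0247, 0.003, 0.002, 0.001, 30]]
```

Opening is 60 mm, so the block is held. Lifting.

Emit:
play_rows(
  moves=[
    [0, 0, -0.01, 0.003, 0.002, 0, 30],
    [0, 0, -0.02, 0.002, 0.002, 0, 30],
    [0, 0, -0.03, 0, 0, 0, 30],
    [0, 0, -0.04, 0, 0, 0, 30],
    [0, 0, -0.045, 0, 0, 0, 30],
    [0, 0, -0.045, 0, 0, 0, 30],
    [0, 0, -0.04, 0, 0, 0, 30],
    [0, 0, -0.02, 0, 0, 0, 30],
  ],
)

```text
t: 5.5
eef_pos: [519.0, -314.4, 288.1]
tcp_rot: [-3.131, -0.01, 1.658]
ft_force: [-1.0, -0.3, -4.5]
opening: 0.627
```

```bash
python3 - <<'E'
from h import *
rows(486,-38,262,3.126,30)
E
```

```text
t 5.5 pos [ 519.  -314.4  288.1] rot [-3.131 -0.01   1.658] F [-1.  -0.3 -4.5] op 0.627 dist [-33.  276.4 -26.1] dyaw 1.468
[[0.0214, -0.0007, 0.002, -0.001, -0.001, -0.113, 30], [0.0213, 0.0017, 0.002, -0.001, -0.001, -0.113, 30], [0.021, 0.0041, 0.002, -0.001, -0.001, -0.113, 30], [0.0204, 0.0065, 0.002, -0.001, -0.001, -0.113, 30], [0.0196, 0.0087, 0.002, -0.001, -0.001, -0.113, 30], [0.0184, 0.0109, 0.002, -0.001, -0.001, -0.113, 30], [0.0171, 0.0129, 0.002, -0.001, -0.001, -0.113, 30], [0.0155, 0.0147, 0.002, -0.001, -0.001, -0.113, 30], [0.0138, 0.0164, 0.002, -0.001, -0.001, -0.113, 30], [0.0119, 0.0178, 0.002, -0.001, -0.001, -0.113, 30], [0.0098, 0.0191, 0.002, -0.001, -0.001, -0.113, 30], [0.0076, 0.02, 0.002, -0.001, -0.001, -0.113, 30], [0.0052, 0.0208, 0.002, -0.001, -0.001, -0.113, 30]]
```

Emit:
play_rows(
  moves=[
    [0.021, -0.001, 0.002, -0.002, -0.002, -0.113, 30],
    [0.021, 0.002, 0.002, -0.002, -0.002, -0.113, 30],
    [0.021, 0.004, 0.002, -0.002, -0.002, -0.113, 30],
    [0.02, 0.006, 0.002, 0, 0, -0.113, 30],
    [0.02, 0.009, 0.002, 0, 0, -0.113, 30],
    [0.018, 0.011, 0.002, 0, 0, -0.113, 30],
    [0.017, 0.013, 0.002, 0, 0, -0.113, 30],
  ],
)

```text
t: 6.2
eef_pos: [496.8, -162.7, 280.7]
tcp_rot: [3.141, -0.003, 2.474]
ft_force: [0.0, 0.1, -4.0]
opening: 0.629
```

Emit:
play_rows(
  moves=[
    [0.016, 0.015, 0.002, 0, 0, -0.113, 30],
    [0.014, 0.016, 0.002, 0, 0, -0.113, 30],
    [0.012, 0.018, 0.002, 0, 0, -0.113, 30],
    [0.01, 0.019, 0.002, 0, 0, -0.113, 30],
    [0.008, 0.02, 0.002, 0, 0, -0.113, 30],
    [0.005, 0.021, 0.002, 0, 0, -0.113, 30],
    [0, 0, 0, 0, 0, 0, 30],
  ],
)

```text
t: 6.9
eef_pos: [470.0, -26.9, 270.6]
tcp_rot: [3.137, -0.008, -3.097]
ft_force: [-1.2, 0.1, -4.0]
opening: 0.626
```

```bash
python3 - <<'E'
from h import *
rows(486,-38,262,3.126,30)
E
```

```text
t 6.9 pos [470.  -26.9 270.6] rot [ 3.137 -0.008 -3.097] F [-1.2  0.1 -4. ] op 0.626 dist [ 16.  -11.1  -8.6] dyaw 6.223
[[-0.0003, -0.0002, 0.0002, 0.0, -0.0, -0.12, 30], [-0.0003, -0.0003, 0.0002, 0.0, -0.0, -0.12, 30], [-0.0002, -0.0003, 0.0002, 0.0, -0.0, -0.12, 30], [-0.0002, -0.0003, 0.0002, 0.0, -0.0, -0.12, 30], [-0.0002, -0.0003, 0.0002, 0.0, -0.0, -0.12, 30], [-0.0001, -0.0004, 0.0002, 0.0, -0.0, -0.12, 30], [-0.0001, -0.0004, 0.0002, 0.0, -0.0, -0.12, 30], [-0.0, -0.0004, 0.0002, 0.0, -0.0, -0.12, 30], [0.0, -0.0004, 0.0002, 0.0, -0.0, -0.12, 30], [0.0001, -0.0004, 0.0002, 0.0, -0.0, -0.12, 30], [0.0001, -0.0004, 0.0002, 0.0, -0.0, -0.12, 30], [0.0001, -0.0003, 0.0002, 0.0, -0.0, -0.12, 30], [0.0002, -0.0003, 0.0002, 0.0, -0.0, -0.12, 30], [0.0002, -0.0003, 0.0002, 0.0, -0.0, -0.12, 30], [0.0003, -0.0003, 0.0002, 0.0, -0.0, -0.12, 30], [0.0003, -0.0002, 0.0002, 0.0, -0.0, -0.12, 30], [0.0003, -0.0002, 0.0002, 0.0, -0.0, -0.12, 30], [0.0003, -0.0002, 0.0002, 0.0, -0.0, -0.12, 30], [0.0004, -0.0001, 0.0002, 0.0, -0.0, -0.12, 30], [0.0004, -0.0001, 0.0002, 0.0, -0.0, -0.12, 3
[... 838 characters left out ...]
, -0.0, -0.12, 30], [-0.0002, 0.0003, 0.0002, 0.0, -0.0, -0.12, 30], [-0.0002, 0.0003, 0.0002, 0.0, -0.0, -0.12, 30], [-0.0002, 0.0003, 0.0002, 0.0, -0.0, -0.12, 30], [-0.0003, 0.0002, 0.0002, 0.0, -0.0, -0.12, 30], [-0.0003, 0.0002, 0.0002, 0.0, -0.0, -0.12, 30], [-0.0003, 0.0002, 0.0002, 0.0, -0.0, -0.12, 30], [-0.0004, 0.0001, 0.0002, 0.0, -0.0, -0.12, 30], [-0.0004, 0.0001, 0.0002, 0.0, -0.0, -0.12, 30], [-0.0004, 0.0, 0.0002, 0.0, -0.0, -0.12, 30], [-0.0004, 0.0, 0.0002, 0.0, -0.0, -0.12, 30], [-0.0004, -0.0, 0.0002, 0.0, -0.0, -0.12, 30], [-0.0004, -0.0001, 0.0002, 0.0, -0.0, -0.12, 30], [-0.0004, -0.0001, 0.0002, 0.0, -0.0, -0.12, 30], [-0.0003, -0.0002, 0.0002, 0.0, -0.0, -0.12, 30]]
```

```bash
sed -i 's/dy=yaw-y0$/dy=(yaw-y0+np.pi)%(2*np.pi)-np.pi/' h.py; python3 - <<'E'
from h import *
rows(486,-38,200,3.126,30,n=2)
E
```

```text
t 6.9 pos [470.  -26.9 270.6] rot [ 3.137 -0.008 -3.097] F [-1.2  0.1 -4. ] op 0.626 dist [ 16.  -11.1 -70.6] dyaw -0.06
[[-0.0077, -0.0059, 0.0353, 0.002, -0.004, 0.03, 30], [-0.0079, -0.0057, 0.0353, 0.002, -0.004, 0.03, 30]]
```

Emit:
play_rows(
  moves=[
    [-0.008, -0.006, 0.03, 0.002, -0.006, 0.03, 30],
    [-0.008, -0.006, 0.03, 0.002, -0.006, 0.03, 30],
    [0, 0, 0, 0, 0, 0, 30],
    [0, 0, 0, 0, 0, 0, 30],
  ],
)

```text
t: 7.3
eef_pos: [486.3, -38.6, 211.7]
tcp_rot: [-3.141, 0.006, 3.122]
ft_force: [-0.9, -0.5, -3.9]
opening: 0.633
```

```bash
python3 - <<'E'
from h import *
c=snap("wrist","n2"); crop("wrist","n2",0,0,512,384,1.5,"w_n2"); rows(486,-38,120,3.126,30)
E
```

```text
t 7.35 pos [486.2 -38.6 211.8] rot [-3.141  0.006  3.122] F [ 0.1 -0.  -5.5] op 0.626 dist [ -0.2   0.6 -91.8] dyaw 0.004
[[0.0001, 0.0002, 0.0306, -0.0, 0.002, -0.001, 30], [0.0001, 0.0002, 0.0306, -0.0, 0.002, -0.001, 30], [0.0001, 0.0002, 0.0306, -0.0, 0.002, -0.001, 30]]
```

View pics/w_n2.png

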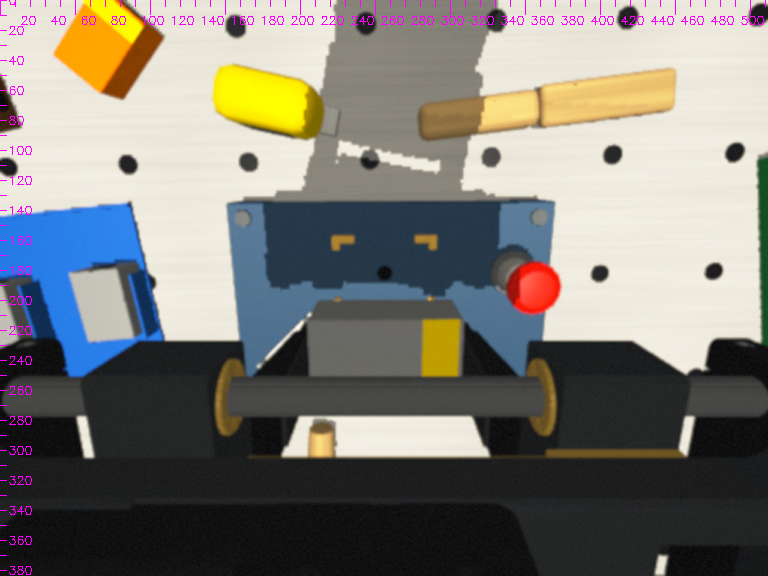

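```bash
python3 - <<'E'
from h import *
c=load("wrist","n2")
f=lambda x,y,z: print((x,y,z),unp(c,x/1.5-.5,y/1.5-.5,z)[:2].round(1))
f(384,272,40); f(331,235,46); f(437,235,46); f(229,203,40); f(553,203,40); f(533,288,98)
crop("wrist","n2",190,140,140,110,5.5,"w_n2c")
bz=212-22-4
print("block top z~",bz+30-4)
E
```

```text
(384, 272, 40) [485.8 -38.3]
(331, 235, 46) [455.4 -77.3]
(437, 235, 46) [457.1   2.1]
(229, 203, 40) [ 430.5 -153.3]
(553, 203, 40) [435.7  89.6]
(533, 288, 98) [486.3  58.5]
block top z~ 212
```

View pics/w_n2c.png

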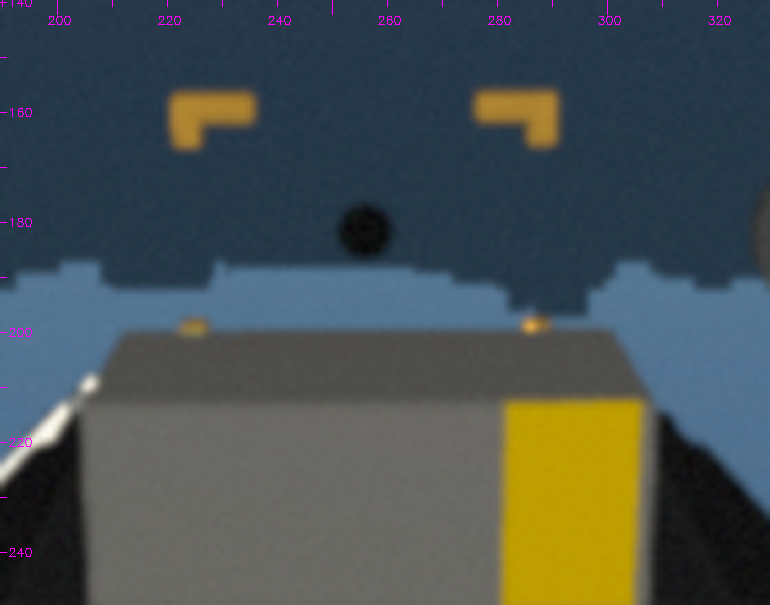

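```bash
python3 - <<'E'
from h import *
c=load("wrist","n2")
def f(x,y,z): 
    r=unp(c,x/5.5+189.5,y/5.5+139.5,z)[:2]; print((x,y,z),r.round(1)); return r
f(122,331,185.5); f(612,331,185.5); f(82,403,215.5);f(655,403,215.5)
f(364,231,40); f(203,125,46); f(526,125,46)
E
```

```text
(122, 331, 185.5) [467.3 -66.2]
(612, 331, 185.5) [468.5  -7.5]
(82, 403, 215.5) [466.4 -65.6]
(655, 403, 215.5) [467.7  -7.7]
(364, 231, 40) [486.6 -38.1]
(203, 125, 46) [462.4 -70.6]
(526, 125, 46) [463.8  -4.2]
```

Both the nest and the held block measure within 1 mm of each other in x and y, well inside the 4 mm play. Descending.

Emit:
play_rows(
  moves=[
    [0, 0, 0.03, 0, 0.003, -0.001, 30],
    [0, 0, 0.03, 0, 0.002, -0.001, 30],
    [0, 0, 0.025, 0, 0, 0, 30],
    [0, 0, 0.015, 0, 0, 0, 30],
    [0, 0, 0, 0, 0, 0, 30],
  ],
)

```text
t: 7.85
eef_pos: [489.8, -39.6, 116.6]
tcp_rot: [-3.139, 0.012, 3.124]
ft_force: [-0.4, -0.3, -4.3]
opening: 0.629
```

```bash
python3 - <<'E'
from h import *
rows(485.7,-39.2,67,3.122,30)
E
```

```text
t 7.85 pos [489.8 -39.6 116.6] rot [-3.139  0.012  3.124] F [-0.4 -0.3 -4.3] op 0.629 dist [ -4.1   0.4 -49.6] dyaw -0.002
[[0.0021, 0.0002, 0.0248, -0.001, 0.006, 0.001, 30], [0.0021, 0.0002, 0.0248, -0.001, 0.006, 0.001, 30]]
```

Emit:
play_rows(
  moves=[
    [0.004, 0, 0.015, -0.001, 0.012, 0.001, 30],
    [0.001, 0, 0.014, 0, 0.004, 0, 30],
    [0, 0, 0.003, 0, 0, 0, 30],
  ],
)

```text
t: 8.15
eef_pos: [486.3, -40.0, 85.8]
tcp_rot: [-3.139, 0.0, 3.123]
ft_force: [0.2, 1.0, -4.0]
opening: 0.629
```

```bash
python3 - <<'E'
from h import *
rows(485.7,-39.2,67,3.122,30)
c=snap("wrist","n3"); crop("wrist","n3",150,120,220,140,3.5,"w_n3")
E
```

```text
t 8.15 pos [486.3 -40.   85.8] rot [-3.139  0.     3.123] F [ 0.2  1.  -4. ] op 0.629 dist [ -0.6   0.8 -18.8] dyaw -0.001
[[0.0006, 0.0008, 0.0188, -0.002, 0.0, 0.001, 30]]
```

View pics/w_n3.png

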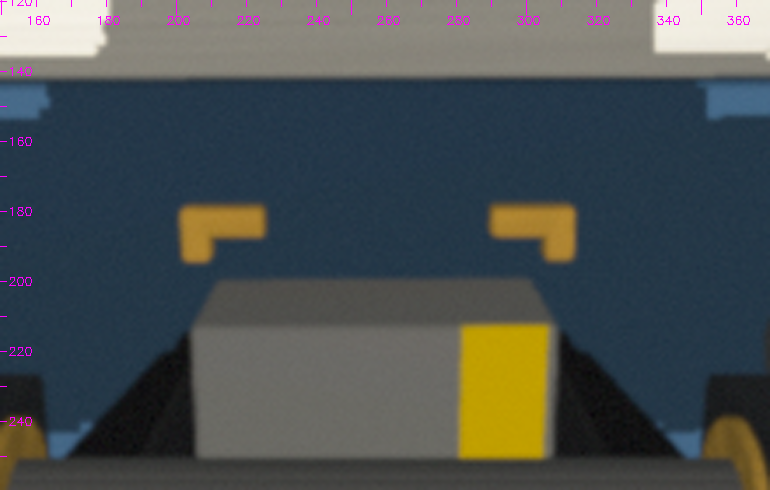

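Emit:
play_rows(
  moves=[
    [0.001, 0.001, 0.01, -0.002, 0.003, 0.001, 30],
    [0, 0, 0.006, 0, 0.002, 0, 30],
    [0, 0, 0.003, 0, 0, 0, 30],
  ],
)

```text
t: 8.5
eef_pos: [485.9, -39.1, 66.3]
tcp_rot: [-3.141, -0.003, 3.122]
ft_force: [-9.3, -8.1, 29.4]
opening: 0.63
```

```bash
python3 - <<'E'
from h import *
rows(485.7,-39.2,67,3.122,30)
E
```

```text
t 8.5 pos [485.9 -39.1  66.3] rot [-3.141e+00 -3.000e-03  3.122e+00] F [-9.3 -8.1 29.4] op 0.63 dist [-0.2 -0.1  0.7] dyaw -0.0
[[0.0002, -0.0001, -0.0007, -0.001, -0.003, 0.0, 30]]
```

Seated: 29 N contact at the expected height. I'll ease off and release.

Emit:
play_rows(
  moves=[
    [0, 0, -0.001, 0, 0, 0, 30],
    [0, 0, 0, 0, 0, 0, 70],
    [0, 0, 0, 0, 0, 0, 90],
    [0, 0, 0, 0, 0, 0, 90],
    [0, 0, 0, 0, 0, 0, 90],
  ],
)

```text
t: 9.0
eef_pos: [486.9, -39.3, 68.0]
tcp_rot: [-3.14, -0.001, 3.122]
ft_force: [0.3, -1.0, -0.1]
opening: 0.877
```

Emit:
play_rows(
  moves=[
    [0, 0, -0.02, 0, 0, 0, 90],
    [0, 0, -0.04, 0, 0, 0, 90],
    [0, 0, -0.045, 0, 0, 0, 90],
    [0, 0, -0.045, 0, 0, 0, 90],
    [0, 0, -0.03, 0, 0, 0, 90],
    [0, 0, 0, 0, 0, 0, 90],
  ],
)

```text
t: 9.6
eef_pos: [486.8, -39.0, 255.1]
tcp_rot: [-3.141, -0.002, 3.122]
ft_force: [0.1, -0.2, -0.8]
opening: 0.905
```

```bash
python3 - <<'E'
from h import *
c=snap("wrist","n4"); crop("wrist","n4",130,110,250,160,3,"w_n4")
for n in("scene","side"): snap(n,"b")
crop("scene","b",170,140,110,100,6,"sc_b"); crop("side","b",220,190,110,95,7,"si_b")
rows(590,-140,230,3.12,90)
E
```

```text
t 9.75 pos [485.3 -38.7 250.6] rot [ 3.141 -0.009  3.122] F [-0.2  0.1 -0.4] op 0.901 dist [ 104.7 -101.3  -20.6] dyaw -0.002
[[-0.0267, -0.0248, 0.0052, 0.0, -0.002, 0.001, 90], [-0.0267, -0.0248, 0.0052, 0.0, -0.002, 0.001, 90], [-0.0267, -0.0248, 0.0052, 0.0, -0.002, 0.001, 90], [-0.0267, -0.0248, 0.0052, 0.0, -0.002, 0.001, 90]]
```

View pics/w_n4.png

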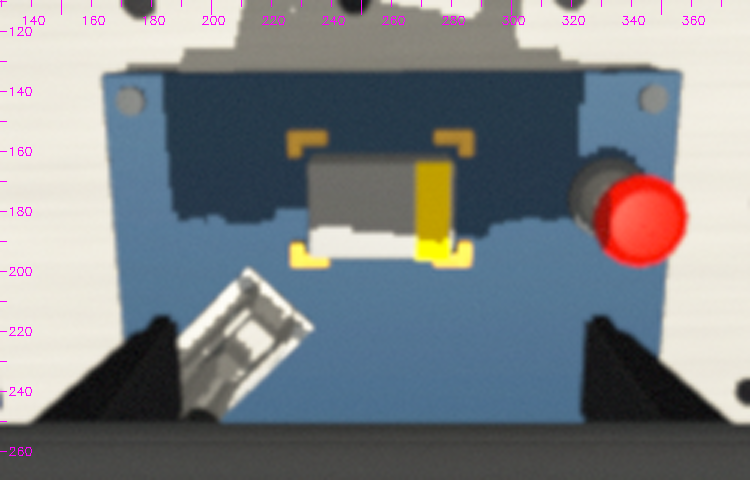

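View pics/sc_b.png

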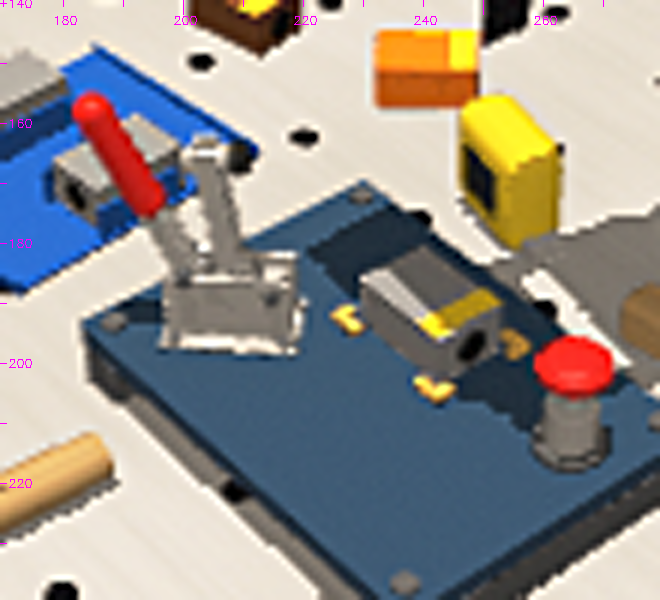

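View pics/si_b.png

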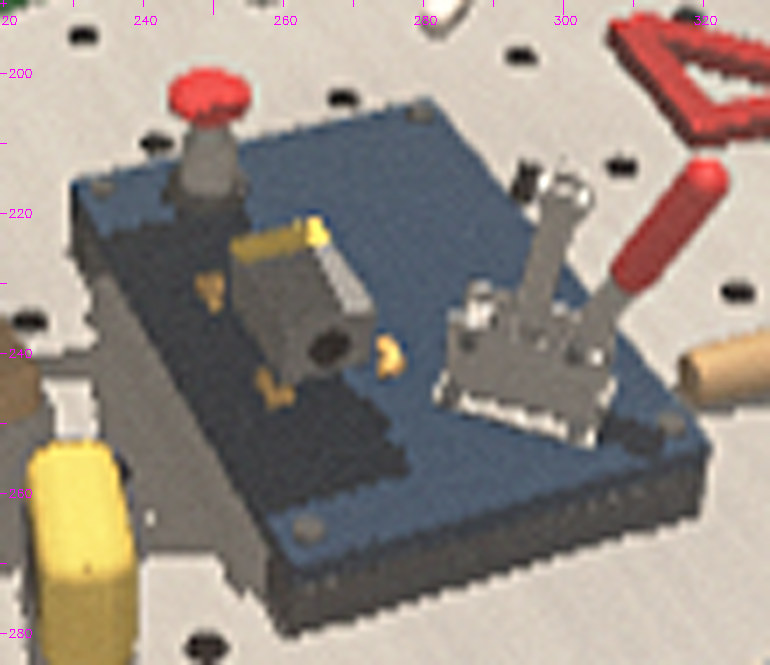

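Block sits inside all four locators, flat in all three views. The handle is up: ball at scene (185,157), side (320,214). Next I'll swing above the handle with the jaws parallel to the hinge.

```bash
python3 - <<'E'
from h import *
c=load("wrist","n4")
def f(x,y,z): 
    r=unp(c,x/3+129.5,y/3+109.5,z)[:2]; return r
b=[f(308,162,70),f(453,162,70),f(452,262,70),f(308,258,70)]; print(np.round(b,1),np.mean(b,0))
print("loc",[f(*q,46).round(1) for q in((300,157),(461,157),(302,243),(460,243))])
print("clampbase",[f(*q,50).round(1) for q in((248,268),(313,328),(180,345))])
rows(592,-146,240,2.34,50)
E
```

```text
[[465.9 -66.5]
 [467.1  -8.4]
 [508.5  -8.9]
 [505.6 -68.1]] [486.79013844 -37.97565296]
loc [array([467., -72.]), array([468.4,  -3.1]), array([504.9, -72.8]), array([506.3,  -3.4])]
clampbase [array([514.7, -96.5]), array([542.9, -69.1]), array([ 549.7, -129. ])]
t 9.75 pos [485.3 -38.7 250.6] rot [ 3.141 -0.009  3.122] F [-0.2  0.1 -0.4] op 0.901 dist [ 106.7 -107.3  -10.6] dyaw -0.782
[[-0.0155, -0.015, 0.0015, 0.0, -0.001, 0.112, 50], [-0.0171, -0.0132, 0.0015, 0.0, -0.001, 0.112, 50], [-0.0185, -0.0112, 0.0015, 0.0, -0.001, 0.112, 50], [-0.0196, -0.0091, 0.0015, 0.0, -0.001, 0.112, 50], [-0.0205, -0.0068, 0.0015, 0.0, -0.001, 0.112, 50], [-0.0211, -0.0045, 0.0015, 0.0, -0.001, 0.112, 50], [-0.0215, -0.0021, 0.0015, 0.0, -0.001, 0.112, 50]]
```

Emit:
play_rows(
  moves=[
    [-0.016, -0.015, 0.001, 0, -0.003, 0.112, 50],
    [-0.017, -0.013, 0.001, 0, -0.003, 0.112, 50],
    [-0.019, -0.011, 0.001, 0, -0.002, 0.112, 50],
    [-0.02, -0.009, 0.001, 0, 0, 0.112, 50],
    [-0.02, -0.007, 0.001, 0, 0, 0.112, 50],
    [-0.021, -0.004, 0.001, 0, 0, 0.112, 50],
    [-0.021, -0.002, 0.001, 0, 0, 0.112, 50],
    [0, 0, 0, 0, 0, 0, 50],
  ],
)

```text
t: 10.55
eef_pos: [590.7, -148.6, 225.6]
tcp_rot: [-3.128, -0.022, 2.307]
ft_force: [-0.2, 1.1, 0.2]
opening: 0.498
```

```bash
python3 - <<'E'
from h import *
c=snap("wrist","h1"); crop("wrist","h1",130,90,250,170,3,"w_h1")
rows(592,-146,240,2.34,50)
E
```

```text
t 10.6 pos [ 589.8 -147.6  225.5] rot [-3.128 -0.023  2.311] F [-1.1  0.2  0.3] op 0.504 dist [ 2.2  1.6 14.5] dyaw 0.029
[[-0.0003, 0.0027, -0.0145, -0.014, -0.023, -0.029, 50]]
```

View pics/w_h1.png

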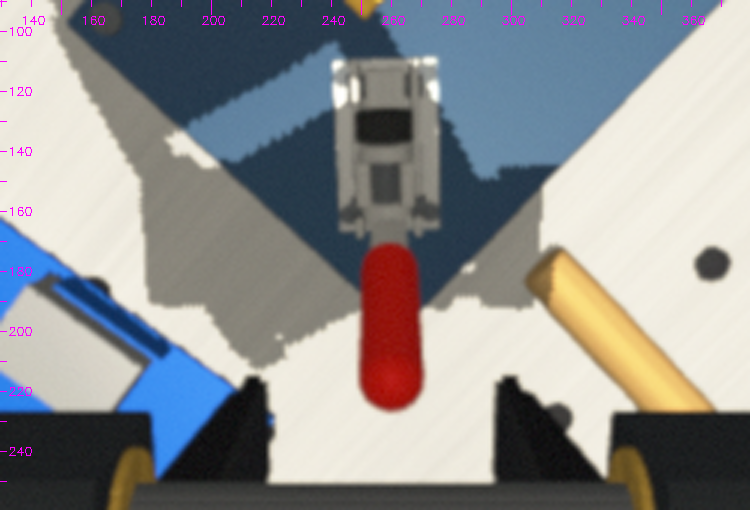

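```bash
python3 - <<'E'
from h import *
c=load("wrist","h1")
f=lambda x,y,z:unp(c,x/3+129.5,y/3+89.5,z)[:2]
b=f(391,378,165); h=(f(350,210,77)+f(430,208,77))/2; n=np.array([486.8,-37.8])
print("ball",b,"hinge",h, "dirs",[np.arctan2(*(v)[::-1]) for v in(b-n,h-n,b-h)],"dists",[np.linalg.norm(v) for v in(b-n,h-n,b-h)])
print("redlow", f(391,245,120))
E
```

```text
ball [ 593.73286323 -147.85171761] hinge [ 569.34324363 -121.88149828] dirs [np.float64(-0.7997707958357644), np.float64(-0.794629751310116), np.float64(-0.8167739791903594)] dists [np.float64(153.44711723637803), np.float64(117.82650559769708), np.float64(35.6273186841823)]
redlow [ 574.16826647 -126.48145833]
```

Wrist: handle centred between the fingers, ball at (260,216), hinge pins around row 160. This gives hinge (569,-122), 118 mm from the nest, which agrees with the earlier triangulation. Descending to pinch.

```bash
python3 - <<'E'
from h import *
rows(590.5,-143.5,142,2.335,50,n=4)
E
```

```text
t 10.6 pos [ 589.8 -147.6  225.5] rot [-3.128 -0.023  2.311] F [-1.1  0.2  0.3] op 0.504 dist [  0.7   4.1 -83.5] dyaw 0.024
[[0.0006, 0.0008, 0.0209, -0.003, -0.006, -0.006, 50], [0.0006, 0.0008, 0.0209, -0.003, -0.006, -0.006, 50], [0.0006, 0.0008, 0.0209, -0.003, -0.006, -0.006, 50], [0.0006, 0.0008, 0.0209, -0.003, -0.006, -0.006, 50]]
```

Emit:
play_rows(
  moves=[
    [0.001, 0.001, 0.018, -0.008, -0.012, -0.006, 50],
    [0.001, 0.001, 0.018, -0.004, -0.006, -0.006, 50],
    [0.001, 0.001, 0.018, -0.001, 0, -0.006, 50],
    [0, 0.001, 0.012, 0, 0, -0.006, 50],
    [0, 0, 0, 0, 0, 0, 50],
  ],
)

```text
t: 11.1
eef_pos: [585.8, -138.8, 153.0]
tcp_rot: [-3.138, -0.012, 2.348]
ft_force: [0.5, 0.2, 0.5]
opening: 0.498
```

```bash
python3 - <<'E'
from h import *
rows(590.5,-143.5,142,2.335,50)
E
```

```text
t 11.1 pos [ 585.8 -138.8  153. ] rot [-3.138 -0.012  2.348] F [0.5 0.2 0.5] op 0.498 dist [  4.7  -4.7 -11. ] dyaw -0.013
[[-0.0067, 0.0001, 0.011, -0.003, -0.012, 0.013, 50]]
```

Emit:
play_rows(
  moves=[
    [-0.007, 0, 0.01, -0.003, -0.012, 0.013, 50],
    [0, 0, 0, 0, 0, 0, 30],
    [0, 0, 0, 0, 0, 0, 10],
    [0, 0, 0, 0, 0, 0, 10],
    [0, 0, 0, 0, 0, 0, 10],
  ],
)

```text
t: 11.6
eef_pos: [590.4, -142.9, 145.1]
tcp_rot: [-3.141, 0.0, 2.34]
ft_force: [-7.7, -9.1, -2.0]
opening: 0.22
```

```bash
cat >> h.py <<'E'
HG=np.array([569.3,-122,77]); U=np.array([np.cos(-.8),np.sin(-.8),0])
def handle():
    s,R=tool(); p=s["eef_pos"]+R.apply([0,0,-5]) # grasp point
    d=p-HG; h=d@U; l=np.cross([0,0,1],U)@d
    print("t",round(s["t"],2),"grasp: out",h.round(1),"lat",l.round(1),"up",d[2].round(1),"r",np.hypot(h,d[2]).round(1),"q est",(1.187-np.arctan2(d[2],h)).round(3),"rot",s["tcp_rot"].round(3),"F",s["ft_force"].round(1),"op",round(s["opening"],3))
    return s,R,h,d[2]
def arc(qt,k,r=75):
    s,R,h,up=handle(); q0=1.187-np.arctan2(up,h); r0=np.hypot(h,up); prev=np.array([h,up])
    for i in range(1,k+1):
        b=1.187-(q0+(qt-q0)*i/k); n=np.array([np.cos(b),np.sin(b)])*(r0+(r-r0)*i/k); d=n-prev; prev=n
        w=U*d[0]+np.array([0,0,d[1]]); print((R.inv().apply(w)/1000).round(4))
E
python3 - <<'E'
from h import *
arc(1.2,9)
E
```

```text
t 11.6 grasp: out 29.7 lat 0.6 up 73.1 r 78.9 q est 0.002 rot [-3.141  0.     2.34 ] F [-7.7 -9.1 -2. ] op 0.22
[-0.0092  0.      0.005 ]
[-0.0084  0.      0.0061]
[-0.0075  0.      0.0071]
[-0.0065  0.      0.008 ]
[-0.0053  0.      0.0088]
[-0.0041  0.      0.0093]
[-0.0028  0.      0.0097]
[-0.0014  0.      0.01  ]
[-0.0001  0.      0.01  ]
```

Emit:
play_rows(
  moves=[
    [0, -0.001, 0, 0, 0, 0, 10],
    [-0.009, 0, 0.005, 0, 0, 0, 10],
    [-0.008, 0, 0.006, 0, 0, 0, 10],
    [-0.0075, 0, 0.007, 0, 0, 0, 10],
  ],
)

```text
t: 12.0
eef_pos: [606.0, -161.6, 131.2]
tcp_rot: [-3.141, 0.001, 2.341]
ft_force: [-2.6, -0.8, 8.9]
opening: 0.183
```

```bash
python3 - <<'E'
from h import *
arc(1.2,6)
E
```

```text
t 12.0 grasp: out 54.0 lat -1.3 up 59.2 r 80.1 q est 0.356 rot [-3.141e+00  1.000e-03  2.341e+00] F [-2.6 -0.8  8.9] op 0.183
[-0.0071  0.      0.0087]
[-0.0057  0.      0.0095]
[-0.0043  0.      0.0101]
[-0.0028  0.      0.0105]
[-0.0013  0.      0.0107]
[0.0003 0.     0.0106]
```

Pinched (opening 17.5 mm, about the 18 mm grip), and the handle is following. Continuing the arc.

Emit:
play_rows(
  moves=[
    [-0.007, 0, 0.009, 0, 0, 0, 10],
    [-0.006, 0, 0.01, 0, 0, 0, 10],
    [-0.004, 0, 0.01, 0, 0, 0, 10],
  ],
)

```text
t: 12.3
eef_pos: [621.0, -176.9, 106.9]
tcp_rot: [3.14, 0.011, 2.341]
ft_force: [0.1, -4.0, 8.8]
opening: 0.182
```

```bash
python3 - <<'E'
from h import *
arc(1.2,3)
E
```

```text
t 12.3 grasp: out 75.4 lat -1.2 up 34.9 r 83.0 q est 0.753 rot [3.14  0.011 2.341] F [ 0.1 -4.   8.8] op 0.182
[-0.0016 -0.      0.0123]
[ 0.0003 -0.      0.012 ]
[ 0.0021 -0.      0.0115]
```

Emit:
play_rows(
  moves=[
    [0, 0, 0.012, 0, 0.006, 0, 10],
    [0.001, 0, 0.012, 0, 0.004, 0, 10],
    [0.001, 0, 0.011, 0, 0, 0, 10],
  ],
)

```text
t: 12.6
eef_pos: [626.3, -182.3, 77.7]
tcp_rot: [3.134, 0.021, 2.341]
ft_force: [1.2, -7.8, 7.7]
opening: 0.182
```

```bash
python3 - <<'E'
from h import *
handle()
c=snap("side","c"); crop("side","c",220,170,130,110,6,"si_c")
c=snap("scene","c"); crop("scene","c",160,120,120,100,6,"sc_c")
E
```

```text
t 12.6 grasp: out 82.9 lat -1.1 up 5.7 r 83.1 q est 1.118 rot [3.134 0.021 2.341] F [ 1.2 -7.8  7.7] op 0.182
```

View pics/si_c.png

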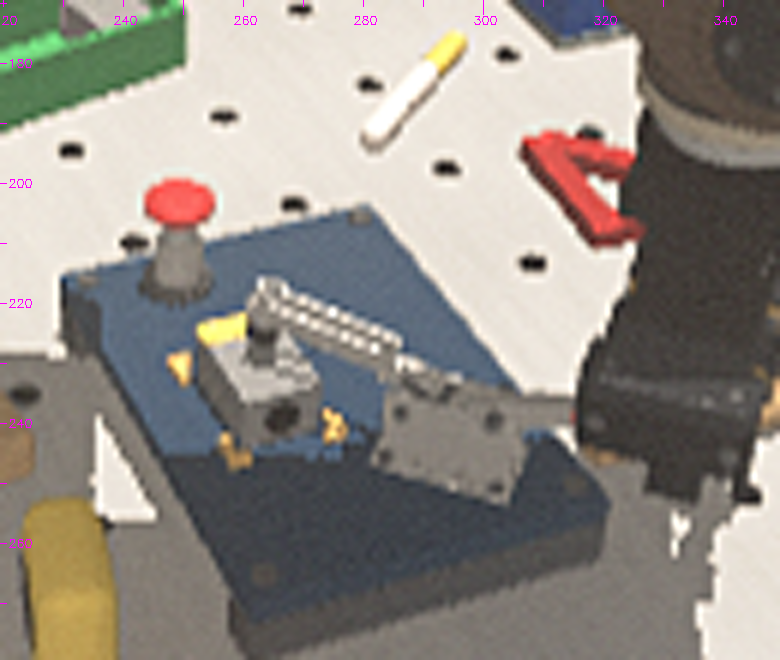

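View pics/sc_c.png

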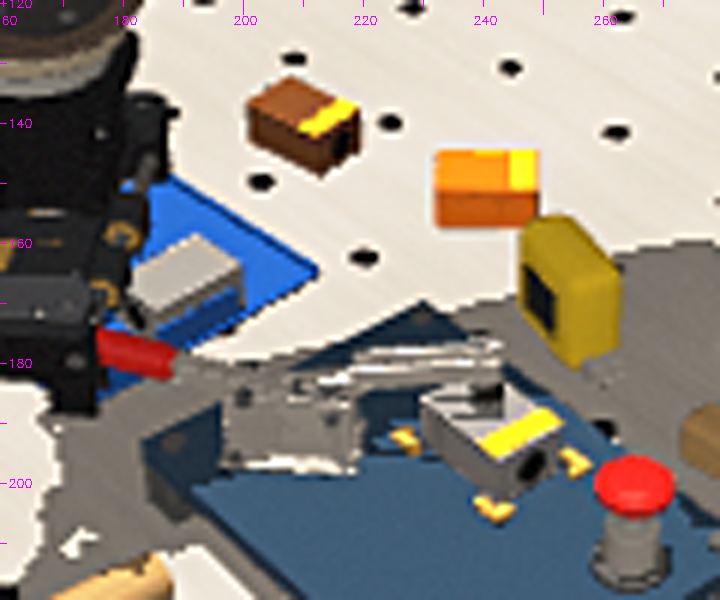

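Arm is almost level and the pad is at the block top (side (263,227)). Pressing the last few mm to lock.

Emit:
play_rows(
  moves=[
    [0.001, 0, 0.008, 0.003, 0.01, 0, 10],
    [0, 0, 0.006, 0.003, 0.008, 0, 10],
    [0, 0, 0.005, 0, 0, 0, 10],
  ],
)

```text
t: 13.0
eef_pos: [628.2, -184.5, 61.2]
tcp_rot: [3.139, 0.01, 2.341]
ft_force: [-1.4, -0.6, 6.0]
opening: 0.183
```

```bash
python3 - <<'E'
from h import *
handle()
E
```

```text
t 13.0 grasp: out 85.8 lat -1.3 up -10.8 r 86.5 q est 1.312 rot [3.139 0.01  2.341] F [-1.4 -0.6  6. ] op 0.183
```

```bash
python3 - <<'E'
from h import *
c=snap("side","d"); crop("side","d",250,190,100,80,8,"si_d")
c=snap("wrist","d"); crop("wrist","d",130,60,250,190,3,"w_d")
E
```

```text
(no output)
```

View pics/si_d.png

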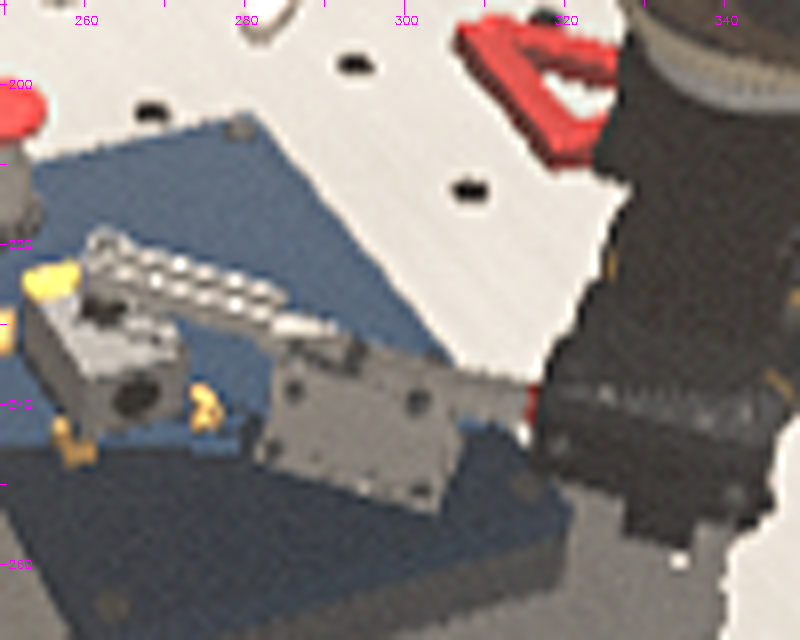

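View pics/w_d.png

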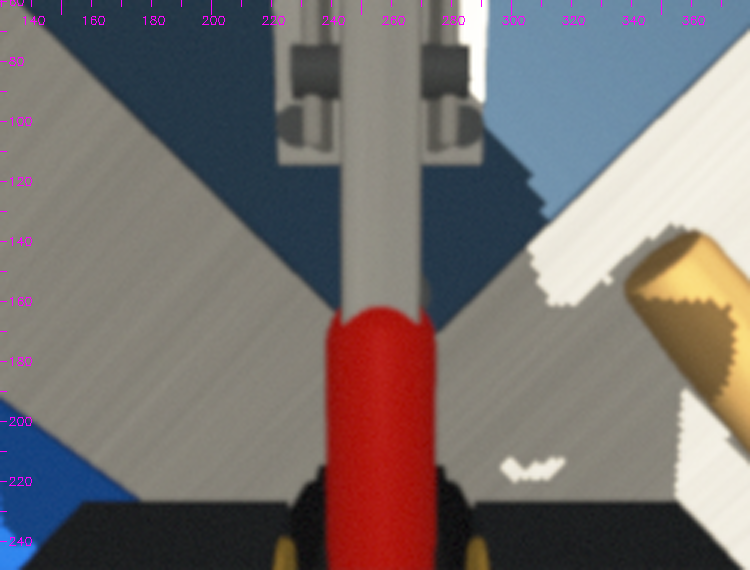

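```bash
python3 - <<'E'
from h import *
c=load("side","d")
for q in(1.0,1.1,1.187):
  b=1.187-q
  for r in(0,33): print(q,r,((proj(c,HG+U*r*np.cos(b)+[0,0,r*np.sin(b)])+.5-[250,190])*8).round())
E
```

```text
1.0 0 [430. 378.]
1.0 33 [526. 390.]
1.1 0 [430. 378.]
1.1 33 [526. 398.]
1.187 0 [430. 378.]
1.187 33 [525. 404.]
```

Emit:
play_rows(
  moves=[
    [0, 0, 0.005, 0.001, 0.005, 0, 10],
    [0, 0, 0.004, 0, 0.004, 0, 10],
  ],
)

```text
t: 13.3
eef_pos: [628.7, -185.0, 53.2]
tcp_rot: [3.139, 0.002, 2.341]
ft_force: [-2.6, -0.8, 6.9]
opening: 0.186
```

```bash
python3 - <<'E'
from h import *
handle()
c=snap("side","e"); crop("side","e",290,220,40,40,15,"si_e");crop("side","d",290,220,40,40,15,"si_d2")
a=cv2.imread("pics/si_d2.png");b=cv2.imread("pics/si_e.png");cv2.imwrite("pics/de.png",cv2.resize(np.hstack([a,b]),(800,400)))
E
```

```text
t 13.3 grasp: out 86.6 lat -1.3 up -18.8 r 88.6 q est 1.401 rot [3.139e+00 2.000e-03 2.341e+00] F [-2.6 -0.8  6.9] op 0.186
```

View pics/de.png

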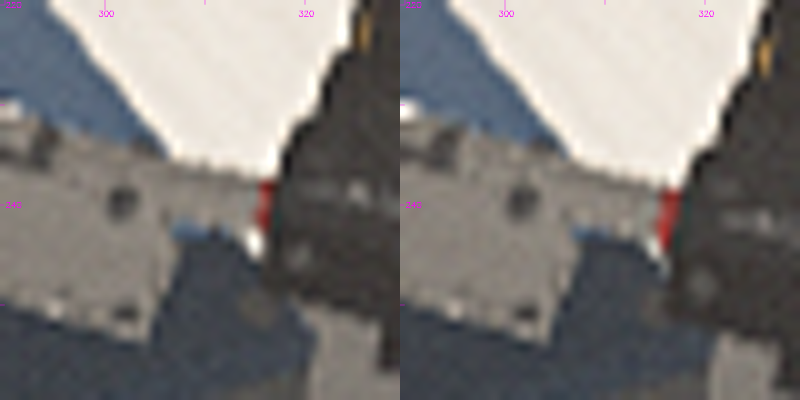

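The pads may be slipping along the grip, since force stays near 7 N while the TCP keeps dropping. I'll let go, and press from above with shut fingers to confirm the lock.

Emit:
play_rows(
  moves=[
    [0, 0, 0, 0, 0, 0, 45],
    [0, 0, 0, 0, 0, 0, 45],
    [0, 0, 0, 0, 0, 0, 45],
    [0, 0, -0.03, 0, 0, 0, 45],
    [0, 0, -0.035, 0, 0, 0, 45],
    [0, 0, -0.02, 0, 0, 0, 0],
    [0, 0, 0, 0, 0, 0, 0],
    [0, 0, 0, 0, 0, 0, 0],
  ],
)

```text
t: 14.15
eef_pos: [627.8, -183.6, 138.9]
tcp_rot: [3.14, -0.002, 2.342]
ft_force: [-0.4, 0.1, -0.2]
opening: 0.252
```

```bash
python3 - <<'E'
from h import *
handle()
c=snap("side","f"); crop("side","f",230,190,110,80,7,"si_f")
c=snap("wrist","f"); crop("wrist","f",130,60,250,190,3,"w_f")
E
```

```text
t 14.15 grasp: out 85.0 lat -1.0 up 66.9 r 108.2 q est 0.52 rot [ 3.140e+00 -2.000e-03  2.342e+00] F [-0.4  0.1 -0.2] op 0.252
```

View pics/si_f.png

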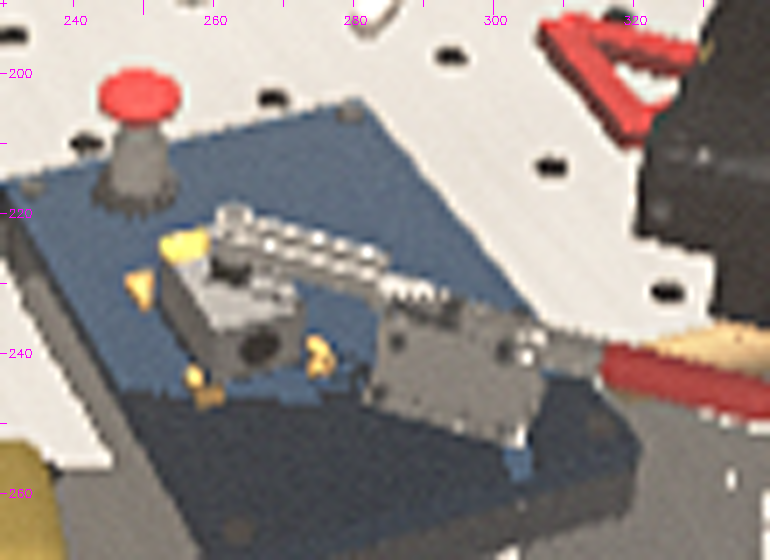

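View pics/w_f.png

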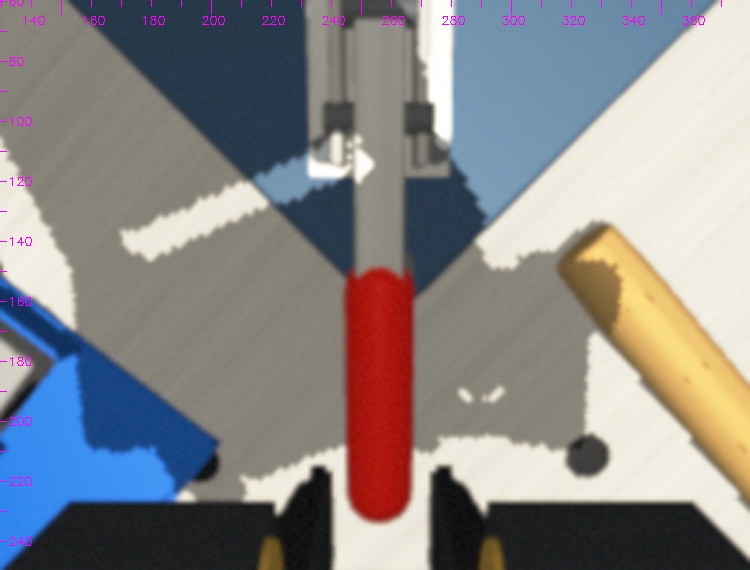

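Handle reads as about level (side slope near 1.14 rad). Press it from above.

Emit:
play_rows(
  moves=[
    [0, 0, 0.018, 0, 0, 0, 0],
    [0, 0, 0.012, 0, 0, 0, 0],
    [0, 0, 0.006, 0, 0, 0, 0],
  ],
)

```text
t: 14.55
eef_pos: [627.4, -183.4, 99.4]
tcp_rot: [3.141, -0.004, 2.342]
ft_force: [-7.3, 4.3, 56.2]
opening: 0.007
```

```bash
python3 - <<'E'
from h import *
handle()
E
```

```text
t 14.55 grasp: out 84.6 lat -1.1 up 27.4 r 88.9 q est 0.874 rot [ 3.141 -0.004  2.342] F [-7.3  4.3 56.2] op 0.007
```

The handle is hard on its stop: tip at z 85.4, matching grip centre 77 + 9, with 56 N. It's locked. On to the plunger.

Emit:
play_rows(
  moves=[
    [0, 0, -0.02, 0, 0, 0, 0],
    [0, 0, -0.04, 0, 0, 0, 0],
    [0, 0, -0.045, 0, 0, 0, 0],
    [0, 0, 0, 0, 0, 0, 0],
  ],
)

```text
t: 14.95
eef_pos: [627.3, -183.8, 203.5]
tcp_rot: [-3.139, -0.01, 2.342]
ft_force: [0.6, -0.5, -0.3]
opening: 0.005
```

```bash
python3 - <<'E'
from h import *
rows(488,60,170,2.34,0)
E
```

```text
t 14.95 pos [ 627.3 -183.8  203.5] rot [-3.139 -0.01   2.342] F [ 0.6 -0.5 -0.3] op 0.005 dist [-139.3  243.8  -33.5] dyaw -0.002
[[0.034, 0.0087, 0.0042, -0.0, -0.001, 0.0, 0], [0.034, 0.0087, 0.0042, -0.0, -0.001, 0.0, 0], [0.034, 0.0087, 0.0042, -0.0, -0.001, 0.0, 0], [0.034, 0.0087, 0.0042, -0.0, -0.001, 0.0, 0], [0.034, 0.0087, 0.0042, -0.0, -0.001, 0.0, 0], [0.034, 0.0087, 0.0042, -0.0, -0.001, 0.0, 0], [0.034, 0.0087, 0.0042, -0.0, -0.001, 0.0, 0], [0.034, 0.0087, 0.0042, -0.0, -0.001, 0.0, 0]]
```

Emit:
play_rows(
  moves=[
    [0.034, 0.009, 0.003, 0, -0.002, 0, 0],
    [0.034, 0.009, 0.003, 0, -0.002, 0, 0],
    [0.034, 0.009, 0.003, 0, -0.002, 0, 0],
    [0.034, 0.009, 0.003, 0, 0, 0, 0],
    [0.034, 0.009, 0.003, 0, 0, 0, 0],
    [0.034, 0.009, 0.003, 0, 0, 0, 0],
    [0.033, 0.009, 0.003, 0, 0, 0, 0],
    [0, 0, 0, 0, 0, 0, 0],
  ],
)

```text
t: 15.75
eef_pos: [500.9, 36.6, 177.2]
tcp_rot: [-3.136, -0.009, 2.339]
ft_force: [0.1, -0.8, 0.7]
opening: 0.006
```

```bash
python3 - <<'E'
from h import *
c=snap("wrist","p"); crop("wrist","p",80,40,350,220,2.2,"w_p")
print(unp(c,*proj(c,[488,60,98]),98), proj(c,[488,60,98]))
rows(488,60,120,2.34,0)
E
```

```text
[488.  60.  98.] [264.32621864 176.52928176]
t 15.8 pos [502.1  35.4 177.4] rot [-3.136 -0.007  2.339] F [ 0.1 -0.1 -0.6] op 0.006 dist [-14.1  24.6 -57.4] dyaw 0.001
[[0.0138, 0.0035, 0.0287, -0.003, -0.004, -0.001, 0], [0.0138, 0.0035, 0.0287, -0.003, -0.004, -0.001, 0]]
```

View pics/w_p.png

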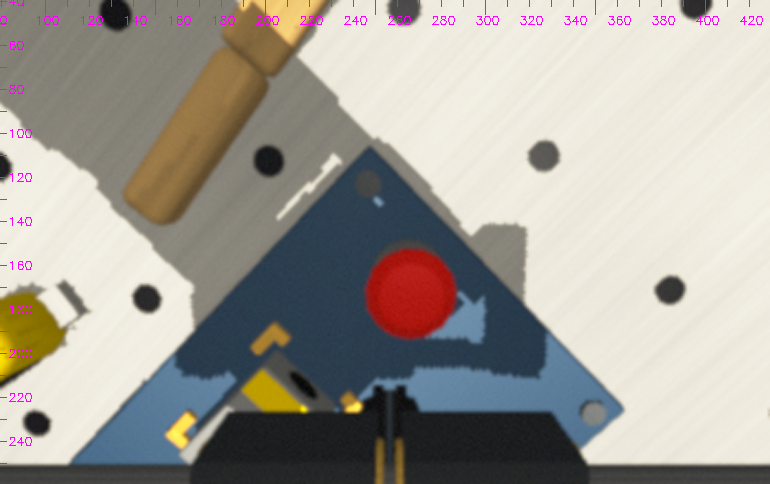

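The plunger head centre is at (266,173), which gives (487,63) – 100 mm from the nest, as specified. Lining up and pressing.

```bash
python3 - <<'E'
from h import *
rows(487.2,62.5,125,2.34,0,n=2)
E
```

```text
t 15.8 pos [502.1  35.4 177.4] rot [-3.136 -0.007  2.339] F [ 0.1 -0.1 -0.6] op 0.006 dist [-14.9  27.1 -52.4] dyaw 0.001
[[0.0149, 0.0041, 0.0262, -0.003, -0.004, -0.001, 0], [0.0149, 0.0041, 0.0262, -0.003, -0.004, -0.001, 0]]
```

Emit:
play_rows(
  moves=[
    [0.015, 0.004, 0.015, -0.003, -0.006, 0, 0],
    [0.015, 0.004, 0.02, -0.003, -0.004, 0, 0],
    [0, 0, 0.008, 0, 0, 0, 0],
    [0, 0, 0, 0, 0, 0, 0],
  ],
)

```text
t: 16.2
eef_pos: [489.4, 60.7, 132.5]
tcp_rot: [3.14, 0.005, 2.338]
ft_force: [0.9, -0.3, -0.1]
opening: 0.003
```

```bash
python3 - <<'E'
from h import *
rows(487.2,62.5,112,2.34,0)
E
```

```text
t 16.2 pos [489.4  60.7 132.5] rot [3.14  0.005 2.338] F [ 0.9 -0.3 -0.1] op 0.003 dist [ -2.2   1.8 -20.5] dyaw 0.002
[[0.0028, -0.0003, 0.0205, 0.002, 0.005, -0.002, 0]]
```

Emit:
play_rows(
  moves=[
    [0.003, 0, 0.014, 0.001, 0.004, 0, 0],
    [0, 0, 0.008, 0, 0, 0, 0],
    [0, 0, 0.006, 0, 0, 0, 0],
    [0, 0, 0.004, 0, 0, 0, 0],
  ],
)

```text
t: 16.6
eef_pos: [490.0, 60.6, 101.4]
tcp_rot: [3.139, 0.001, 2.334]
ft_force: [-6.3, 6.6, 11.4]
opening: 0.006
```

Emit:
play_rows(
  moves=[
    [0, 0, 0.003, 0, 0, 0, 0],
    [0, 0, 0.002, 0, 0, 0, 0],
    [0, 0, 0.002, 0, 0, 0, 0],
  ],
)

```text
t: 16.9
eef_pos: [490.1, 60.5, 99.6]
tcp_rot: [3.138, -0.001, 2.332]
ft_force: [-11.9, 5.6, 32.0]
opening: 0.003
```

At the stop: z 99.6 and 32 N, well above the 13.5 N spring. Hold briefly, look, then retract.

Emit:
play_rows(
  moves=[
    [0, 0, 0.001, 0, 0, 0, 0],
    [0, 0, 0.001, 0, 0, 0, 0],
  ],
)

```text
t: 17.1
eef_pos: [490.0, 60.5, 100.3]
tcp_rot: [3.137, -0.001, 2.331]
ft_force: [-5.6, 5.7, 11.8]
opening: 0.005
```

```bash
python3 - <<'E'
from h import *
c=snap("side","g"); crop("side","g",220,150,130,110,6,"si_g")
print(state()["ft_force"],state()["eef_pos"])
E
```

```text
[-5.74463904  6.23519822 13.39832856] [490.02044504  60.48035374 100.22572943]
```

View pics/si_g.png

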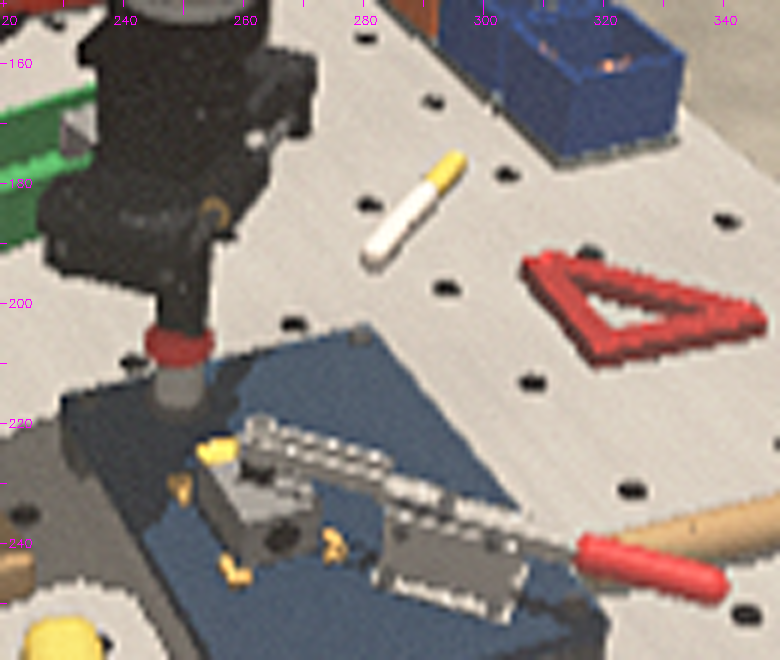

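The handle is level and the block clamped (red grip slope 0.26, which fits 1.187 rad). Force eased to about 12 N, so I'll press once more and hold it to be sure.

Emit:
play_rows(
  moves=[
    [0, 0, 0.003, 0, 0, 0, 0],
    [0, 0, 0.003, 0, 0, 0, 0],
    [0, 0, 0.003, 0, 0, 0, 0],
    [0, 0, 0.003, 0, 0, 0, 0],
  ],
)

```text
t: 17.55
eef_pos: [490.1, 60.5, 99.5]
tcp_rot: [3.133, -0.001, 2.329]
ft_force: [-15.7, 5.0, 44.2]
opening: 0.003
```

Emit:
play_rows(
  moves=[
    [0, 0, 0.003, 0, 0, 0, 0],
    [0, 0, -0.015, 0, 0, 0, 0],
    [0, 0, -0.03, 0, 0, 0, 0],
    [0, 0, -0.04, 0, 0, 0, 0],
    [0, 0, -0.03, 0, 0, 0, 45],
    [0, 0, 0, 0, 0, 0, 45],
  ],
)

```text
t: 18.15
eef_pos: [491.9, 57.0, 222.3]
tcp_rot: [3.128, 0.004, 2.326]
ft_force: [1.0, -0.1, 0.2]
opening: 0.122
```

```bash
python3 - <<'E'
from h import *
rows(628,-184,190,2.34,45)
E
```

```text
t 18.15 pos [491.9  57.  222.3] rot [3.128 0.004 2.326] F [ 1.  -0.1  0.2] op 0.122 dist [ 136.1 -241.   -32.3] dyaw 0.014
[[-0.0384, -0.0094, 0.0046, 0.002, 0.001, -0.002, 45], [-0.0384, -0.0095, 0.0046, 0.002, 0.001, -0.002, 45], [-0.0384, -0.0096, 0.0046, 0.002, 0.001, -0.002, 45], [-0.0383, -0.0097, 0.0046, 0.002, 0.001, -0.002, 45], [-0.0383, -0.0097, 0.0046, 0.002, 0.001, -0.002, 45], [-0.0383, -0.0098, 0.0046, 0.002, 0.001, -0.002, 45], [-0.0383, -0.0099, 0.0046, 0.002, 0.001, -0.002, 45]]
```

Emit:
play_rows(
  moves=[
    [-0.039, -0.01, 0.003, 0.003, 0.001, -0.002, 45],
    [-0.039, -0.01, 0.003, 0.003, 0.001, -0.002, 45],
    [-0.039, -0.01, 0.003, 0.002, 0.001, -0.002, 45],
    [-0.038, -0.01, 0.005, 0.002, 0, -0.002, 45],
    [-0.038, -0.01, 0.008, 0.002, 0, -0.002, 45],
    [-0.035, -0.01, 0.01, 0, 0, -0.002, 45],
    [-0.025, -0.008, 0.01, 0, 0, -0.002, 45],
    [0, 0, 0, 0, 0, 0, 45],
  ],
)

```text
t: 18.95
eef_pos: [622.7, -187.0, 176.2]
tcp_rot: [3.139, 0.003, 2.34]
ft_force: [-1.0, 0.6, -0.9]
opening: 0.45
```

```bash
python3 - <<'E'
from h import *
handle()
rows(620.8,-176.6,74,2.34,45,n=4)
E
```

```text
t 18.95 grasp: out 83.9 lat -7.0 up 104.2 r 133.7 q est 0.294 rot [3.139e+00 3.000e-03 2.340e+00] F [-1.   0.6 -0.9] op 0.45
t 18.95 pos [ 622.7 -187.   176.2] rot [3.139e+00 3.000e-03 2.340e+00] F [-1.   0.6 -0.9] op 0.45 dist [  -1.9   10.4 -102.2] dyaw -0.0
[[0.0022, 0.0015, 0.0255, 0.001, 0.001, 0.0, 45], [0.0022, 0.0015, 0.0255, 0.001, 0.001, 0.0, 45], [0.0022, 0.0015, 0.0255, 0.001, 0.001, 0.0, 45], [0.0022, 0.0015, 0.0255, 0.001, 0.001, 0.0, 45]]
```

Emit:
play_rows(
  moves=[
    [0.007, 0.006, 0.02, 0.001, 0.001, 0, 45],
    [0.001, 0, 0.024, 0.001, 0.001, 0, 45],
    [0.001, 0, 0.025, 0, 0, 0, 45],
    [0, 0, 0.02, 0, 0, 0, 45],
    [0, 0, 0, 0, 0, 0, 45],
  ],
)

```text
t: 19.45
eef_pos: [619.4, -176.5, 82.6]
tcp_rot: [3.142, -0.001, 2.338]
ft_force: [0.4, 0.2, 0.4]
opening: 0.452
```

```bash
python3 - <<'E'
from h import *
handle()
rows(620.8,-176.6,74,2.34,45)
E
```

```text
t 19.45 grasp: out 74.0 lat -2.0 up 10.6 r 74.8 q est 1.045 rot [ 3.142e+00 -1.000e-03  2.338e+00] F [0.4 0.2 0.4] op 0.452
t 19.45 pos [ 619.4 -176.5   82.6] rot [ 3.142e+00 -1.000e-03  2.338e+00] F [0.4 0.2 0.4] op 0.452 dist [ 1.4 -0.1 -8.6] dyaw 0.002
[[-0.001, 0.0009, 0.0086, 0.0, -0.001, -0.002, 45]]
```

Emit:
play_rows(
  moves=[
    [0, 0.001, 0.008, 0, 0, 0, 45],
    [0, 0, 0.003, 0, 0, 0, 20],
    [0, 0, 0, 0, 0, 0, 10],
    [0, 0, 0, 0, 0, 0, 5],
    [0, 0, 0, 0, 0, 0, 5],
  ],
)

```text
t: 19.95
eef_pos: [620.3, -176.1, 73.6]
tcp_rot: [-3.141, 0.002, 2.339]
ft_force: [-5.6, -8.4, -2.7]
opening: 0.186
```

```bash
python3 - <<'E'
from h import *
arc(0.15,8)
E
```

```text
t 19.95 grasp: out 74.4 lat -1.1 up 1.6 r 74.4 q est 1.165 rot [-3.141e+00  2.000e-03  2.339e+00] F [-5.6 -8.4 -2.7] op 0.186
[ 0.0007 -0.     -0.0094]
[ 0.0019 -0.     -0.0093]
[ 0.0031 -0.     -0.0089]
[ 0.0042 -0.     -0.0085]
[ 0.0052 -0.     -0.0079]
[ 0.0062 -0.     -0.0072]
[ 0.0071 -0.     -0.0064]
[ 0.0078 -0.     -0.0054]
```

Emit:
play_rows(
  moves=[
    [0, 0, -0.006, 0, 0, 0, 5],
    [0.001, 0, -0.009, 0, 0, 0, 5],
    [0.002, 0, -0.009, 0, 0, 0, 5],
    [0.003, 0, -0.009, 0, 0, 0, 5],
  ],
)

```text
t: 20.35
eef_pos: [614.7, -170.8, 106.8]
tcp_rot: [-3.14, -0.003, 2.338]
ft_force: [0.0, 2.5, -9.6]
opening: 0.185
```

```bash
python3 - <<'E'
from h import *
arc(0.1,6)
c=snap("side","k"); crop("side","k",220,170,130,100,6,"si_k")
E
```

```text
t 20.35 grasp: out 66.7 lat -1.4 up 34.8 r 75.2 q est 0.706 rot [-3.140e+00 -3.000e-03  2.338e+00] F [ 0.   2.5 -9.6] op 0.185
[ 0.0039 -0.     -0.0065]
[ 0.0045 -0.     -0.0061]
[ 0.0051 -0.     -0.0056]
[ 0.0057 -0.     -0.0051]
[ 0.0061 -0.     -0.0045]
[ 0.0065 -0.     -0.0038]
```

View pics/si_k.png

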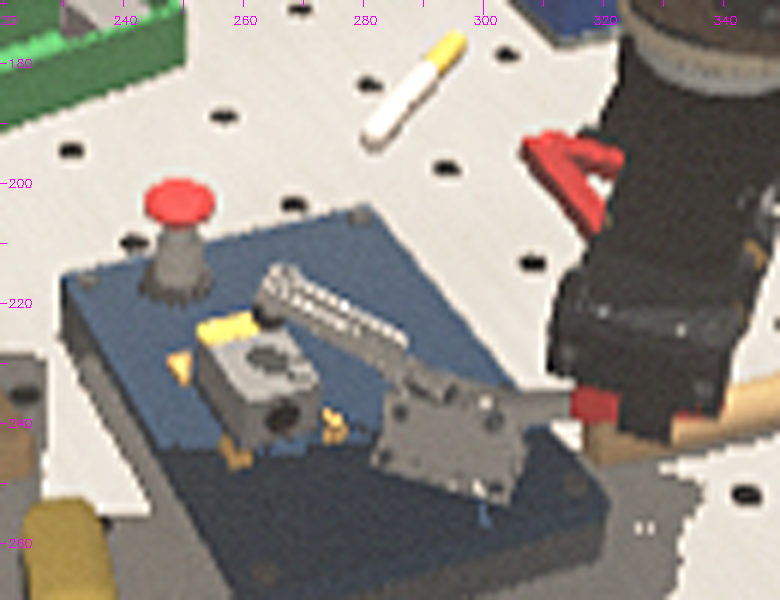

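The pads slipped partway: the handle rose only about 0.2 rad, but the toggle is off dead centre and the pad has lifted clear of the block. I'll regrip deeper and further out for more leverage.

Emit:
play_rows(
  moves=[
    [0, 0, 0, 0, 0, 0, 40],
    [0, 0, 0, 0, 0, 0, 40],
    [-0.016, 0, 0.012, 0, 0, 0, 40],
    [-0.005, 0, 0.015, 0, 0, 0, 40],
    [0, 0, 0.004, 0, 0, 0, 5],
    [0, 0, 0, 0, 0, 0, 5],
    [0, 0, 0, 0, 0, 0, 5],
    [0, 0, 0, 0, 0, 0, 5],
  ],
)

```text
t: 21.2
eef_pos: [630.7, -186.9, 79.9]
tcp_rot: [3.141, 0.005, 2.339]
ft_force: [-2.1, -5.4, -2.2]
opening: 0.177
```

```bash
python3 - <<'E'
from h import *
arc(0.3,8,r=88)
c=snap("side","l"); crop("side","l",220,170,130,100,6,"si_l")
E
```

```text
t 21.2 grasp: out 89.3 lat -1.2 up 7.9 r 89.6 q est 1.099 rot [3.141 0.005 2.339] F [-2.1 -5.4 -2.2] op 0.177
[ 0.0014  0.     -0.0088]
[ 0.0023 -0.     -0.0086]
[ 0.0031 -0.     -0.0083]
[ 0.0039 -0.     -0.008 ]
[ 0.0047 -0.     -0.0075]
[ 0.0054 -0.     -0.007 ]
[ 0.006  -0.     -0.0064]
[ 0.0066 -0.     -0.0058]
```

View pics/si_l.png

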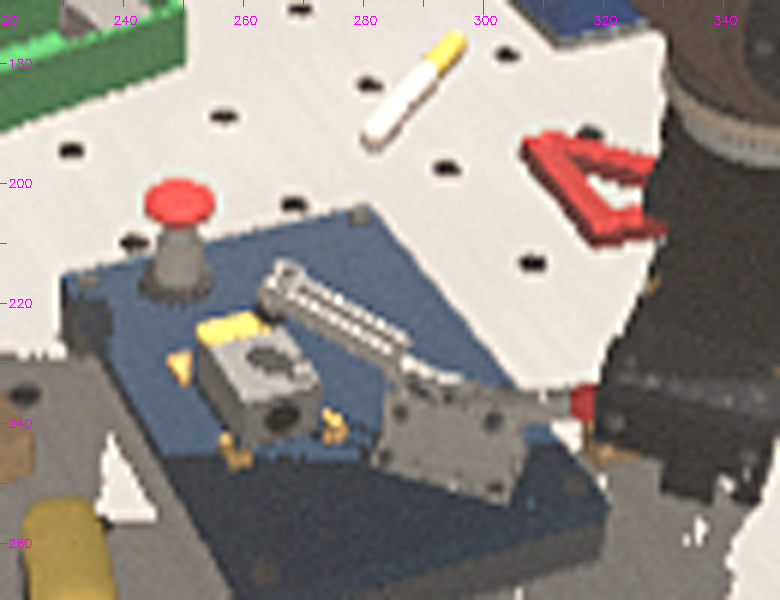

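Emit:
play_rows(
  moves=[
    [0.002, 0, -0.009, 0, 0, 0, 5],
    [0.003, 0, -0.009, 0, 0, 0, 5],
    [0.004, 0, -0.009, 0, 0, 0, 5],
  ],
)

```text
t: 21.55
eef_pos: [620.8, -177.2, 105.0]
tcp_rot: [-3.139, -0.005, 2.339]
ft_force: [-3.0, 5.6, -11.7]
opening: 0.178
```

```bash
python3 - <<'E'
from h import *
handle()
c=snap("side","m"); crop("side","m",220,170,130,100,6,"si_m")
E
```

```text
t 21.55 grasp: out 75.5 lat -1.5 up 33.0 r 82.4 q est 0.775 rot [-3.139 -0.005  2.339] F [ -3.    5.6 -11.7] op 0.178
```

View pics/si_m.png

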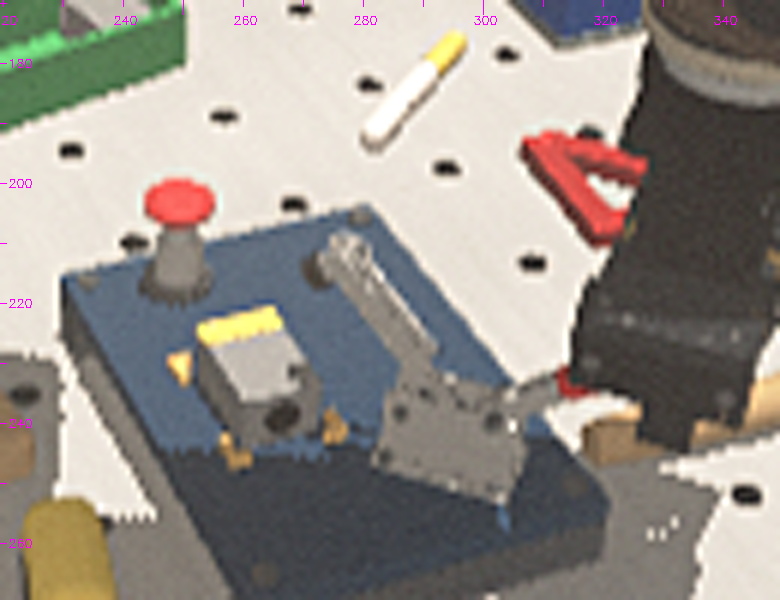

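The arm is rising well clear of the block now. Continuing the arc.

Emit:
play_rows(
  moves=[
    [0.004, 0, -0.008, 0, 0, 0, 5],
    [0.005, 0, -0.008, 0, 0, 0, 5],
    [0.006, 0, -0.007, 0, 0, 0, 5],
    [0.007, 0, -0.006, 0, 0, 0, 5],
  ],
)

```text
t: 22.0
eef_pos: [600.2, -156.1, 134.2]
tcp_rot: [-3.135, -0.018, 2.34]
ft_force: [-0.1, 3.5, -18.2]
opening: 0.179
```

```bash
python3 - <<'E'
from h import *
handle()
c=snap("side","n"); crop("side","n",220,170,130,100,6,"si_n")
E
```

```text
t 22.0 grasp: out 46.1 lat -1.6 up 62.2 r 77.4 q est 0.254 rot [-3.135 -0.018  2.34 ] F [ -0.1   3.5 -18.2] op 0.179
```

View pics/si_n.png

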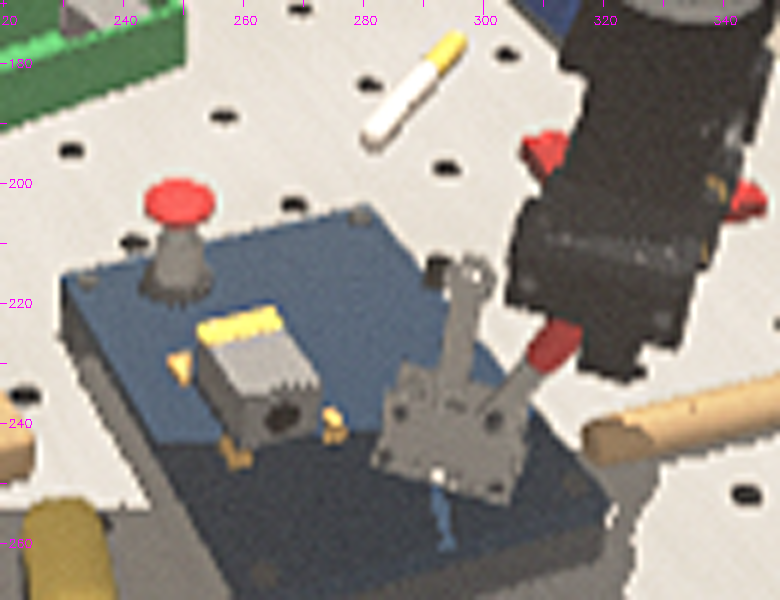

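Emit:
play_rows(
  moves=[
    [0.008, 0, -0.004, 0, -0.008, 0, 5],
    [0.008, 0, -0.003, 0, -0.005, 0, 5],
    [0.006, 0, -0.002, 0, 0, 0, 5],
  ],
)

```text
t: 22.35
eef_pos: [589.1, -144.4, 143.7]
tcp_rot: [-3.139, 0.015, 2.34]
ft_force: [13.7, -13.0, -31.6]
opening: 0.185
```

```bash
python3 - <<'E'
from h import *
handle()
c=snap("side","o"); crop("side","o",220,170,130,100,6,"si_o")
E
```

```text
t 22.35 grasp: out 29.8 lat -1.4 up 71.7 r 77.6 q est 0.01 rot [-3.139  0.015  2.34 ] F [ 13.7 -13.  -31.6] op 0.185
```

View pics/si_o.png

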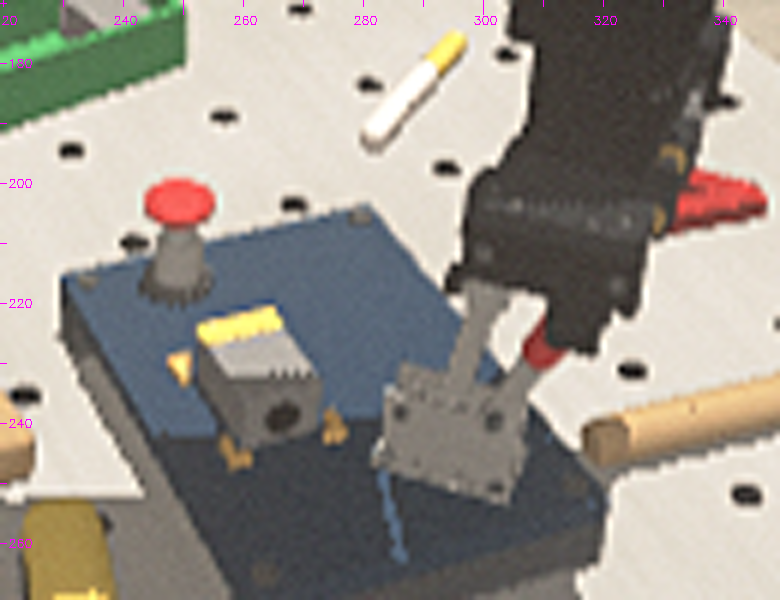

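Handle is back at its upper stop. Open and rise.

Emit:
play_rows(
  moves=[
    [-0.003, 0, 0.001, 0, 0, 0, 40],
    [0, 0, 0, 0, 0, 0, 45],
    [0, 0, 0, 0, 0, 0, 45],
    [0, 0, -0.03, 0, 0.01, 0, 45],
    [0, 0, -0.04, 0, 0, 0, 45],
    [0, 0, -0.035, 0, 0, 0, 95],
    [0, 0, 0, 0, 0, 0, 95],
  ],
)

```text
t: 23.1
eef_pos: [591.6, -146.0, 259.4]
tcp_rot: [3.139, 0.018, 2.34]
ft_force: [0.5, 0.1, -0.0]
opening: 0.567
```

```bash
python3 - <<'E'
from h import *
for n in("side","scene"): snap(n,"q")
crop("side","q",220,180,110,95,5,"si_q");crop("scene","q",170,140,110,95,5,"sc_q")
a=cv2.imread("pics/si_q.png");b=cv2.imread("pics/sc_q.png");cv2.imwrite("pics/q.png",cv2.resize(np.hstack([a,b]),None,fx=.72,fy=.72))
rows(486.8,-38,240,1.55,95)
E
```

```text
t 23.2 pos [ 590.4 -145.6  255.3] rot [-3.141  0.013  2.34 ] F [-0.6  0.8 -0.9] op 0.647 dist [-103.6  107.6  -15.3] dyaw -0.79
[[0.0213, 0.0001, 0.0022, -0.0, 0.002, 0.113, 95], [0.0212, -0.0023, 0.0022, -0.0, 0.002, 0.113, 95], [0.0208, -0.0047, 0.0022, -0.0, 0.002, 0.113, 95], [0.0201, -0.007, 0.0022, -0.0, 0.002, 0.113, 95], [0.0192, -0.0092, 0.0022, -0.0, 0.002, 0.113, 95], [0.0181, -0.0114, 0.0022, -0.0, 0.002, 0.113, 95], [0.0167, -0.0133, 0.0022, -0.0, 0.002, 0.113, 95]]
```

View pics/q.png

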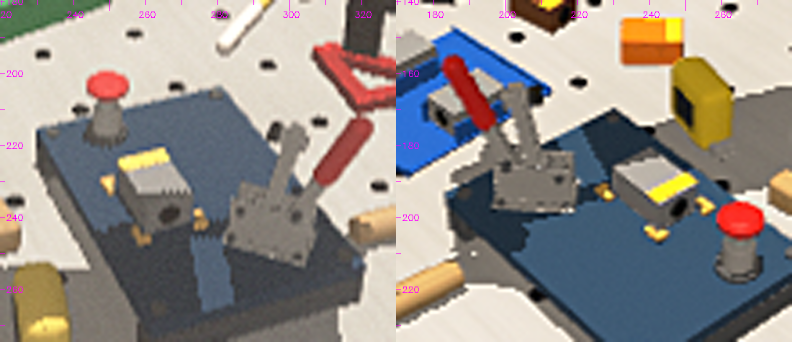

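Both views: handle fully up, plunger up, block still in the nest. Now regrip it by its long sides.

Emit:
play_rows(
  moves=[
    [0.021, 0, 0, 0, 0.004, 0.113, 95],
    [0.021, -0.002, 0, 0, 0.003, 0.113, 95],
    [0.021, -0.005, 0, 0, 0.002, 0.113, 95],
    [0.02, -0.007, 0, 0, 0, 0.113, 95],
    [0.019, -0.009, 0.001, 0, 0, 0.113, 95],
    [0.018, -0.011, 0.001, 0, 0, 0.113, 95],
    [0.017, -0.013, 0.002, 0, 0, 0.113, 95],
    [0, 0, 0, 0, 0, 0, 95],
  ],
)

```text
t: 24.0
eef_pos: [481.4, -32.6, 242.4]
tcp_rot: [-3.132, -0.001, 1.516]
ft_force: [0.7, -0.2, 0.3]
opening: 0.949
```

```bash
python3 - <<'E'
from h import *
rows(486.8,-38,200,1.55,95)
E
```

```text
t 24.0 pos [481.4 -32.6 242.4] rot [-3.132e+00 -1.000e-03  1.516e+00] F [ 0.7 -0.2  0.3] op 0.949 dist [  5.4  -5.4 -42.4] dyaw 0.034
[[-0.0026, 0.0028, 0.0212, -0.005, -0.0, -0.017, 95], [-0.0026, 0.0028, 0.0212, -0.005, -0.0, -0.017, 95]]
```

Emit:
play_rows(
  moves=[
    [-0.003, 0.003, 0.025, -0.005, 0, -0.017, 95],
    [-0.003, 0.003, 0.03, -0.005, 0, -0.017, 95],
    [0, 0, 0.02, 0, 0, 0, 95],
    [0, 0, 0, 0, 0, 0, 95],
  ],
)

```text
t: 24.4
eef_pos: [488.1, -40.0, 163.9]
tcp_rot: [3.14, -0.0, 1.564]
ft_force: [1.0, -0.3, 0.4]
opening: 0.952
```

```bash
python3 - <<'E'
from h import *
c=snap("wrist","r"); crop("wrist","r",130,90,250,170,3,"w_r")
rows(486.8,-38,64,1.55,95)
for l in[(-20,-30),(20,-30),(20,30),(-20,30)]:
  a=-.02;X=[486.8+np.cos(a)*l[0]-np.sin(a)*l[1],-38+np.sin(a)*l[0]+np.cos(a)*l[1],70]; print(((proj(c,X)+.5-[130,90])*3).round())
E
```

```text
t 24.45 pos [488.6 -40.1 165. ] rot [3.138 0.    1.563] F [-0.1 -0.6  0.8] op 0.95 dist [  -1.8    2.1 -101. ] dyaw -0.013
[[0.0007, -0.0006, 0.0337, 0.001, 0.0, 0.004, 95], [0.0007, -0.0006, 0.0337, 0.001, 0.0, 0.004, 95], [0.0007, -0.0006, 0.0337, 0.001, 0.0, 0.004, 95]]
[312. 421.]
[441. 423.]
[447. 231.]
[310. 230.]
```

View pics/w_r.png

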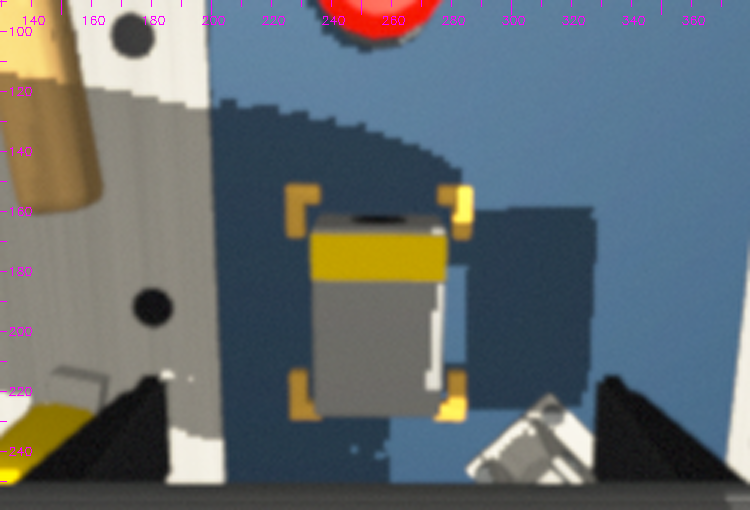

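Block corners at crop (310,233)–(441,417), within about 4 crop px of prediction. Going down.

Emit:
play_rows(
  moves=[
    [0.001, -0.001, 0.025, 0.003, 0, 0.006, 95],
    [0.001, -0.001, 0.025, 0.001, 0, 0.004, 95],
    [0, 0, 0.02, 0, 0, 0, 95],
    [0, 0, 0.008, 0, 0, 0, 95],
  ],
)

```text
t: 24.85
eef_pos: [490.6, -39.8, 89.0]
tcp_rot: [3.135, 0.002, 1.558]
ft_force: [0.2, 0.1, -0.6]
opening: 0.949
```

```bash
python3 - <<'E'
from h import *
rows(486.8,-38,64,1.55,95)
E
```

```text
t 24.85 pos [490.6 -39.8  89. ] rot [3.135e+00 2.000e-03 1.558e+00] F [ 0.2  0.1 -0.6] op 0.949 dist [ -3.8   1.8 -25. ] dyaw -0.008
[[0.0017, -0.0038, 0.025, 0.007, 0.002, 0.008, 95]]
```

Emit:
play_rows(
  moves=[
    [0.001, -0.003, 0.015, 0.007, 0.002, 0.008, 95],
    [0.001, -0.001, 0.008, 0, 0, 0, 95],
    [0, 0, 0, 0, 0, 0, 95],
  ],
)

```text
t: 25.15
eef_pos: [488.4, -38.4, 66.8]
tcp_rot: [3.139, 0.0, 1.552]
ft_force: [-0.5, -0.3, 1.0]
opening: 0.956
```

```bash
python3 - <<'E'
from h import *
rows(486.8,-38,64,1.55,95)
E
```

```text
t 25.15 pos [488.4 -38.4  66.8] rot [3.139 0.    1.552] F [-0.5 -0.3  1. ] op 0.956 dist [-1.6  0.4 -2.8] dyaw -0.002
[[0.0004, -0.0017, 0.0028, 0.002, 0.0, 0.002, 95]]
```

Emit:
play_rows(
  moves=[
    [0, -0.0015, 0.003, 0.002, 0, 0, 95],
    [0, 0, 0, 0, 0, 0, 60],
    [0, 0, 0, 0, 0, 0, 20],
    [0, 0, 0, 0, 0, 0, 20],
    [0, 0, 0, 0, 0, 0, 20],
    [0, 0, 0, 0, 0, 0, 20],
    [0, 0, 0, 0, 0, 0, 20],
  ],
)

```text
t: 25.85
eef_pos: [488.5, -38.8, 66.6]
tcp_rot: [3.137, 0.002, 1.553]
ft_force: [0.1, 0.0, 0.5]
opening: 0.504
```

Emit:
play_rows(
  moves=[
    [0, 0, 0, 0, 0, 0, 20],
    [0, 0, 0, 0, 0, 0, 20],
    [0, 0, 0, 0, 0, 0, 20],
    [0, 0, 0, 0, 0, 0, 20],
  ],
)

```text
t: 26.25
eef_pos: [488.3, -38.7, 66.6]
tcp_rot: [3.137, 0.001, 1.553]
ft_force: [0.6, -0.1, 0.5]
opening: 0.418
```

Emit:
play_rows(
  moves=[
    [0, 0, 0, 0, 0, 0, 20],
    [0, 0, -0.008, 0, 0, 0, 20],
    [0, 0, -0.015, 0.002, 0, 0, 20],
    [0, 0, -0.025, 0.002, 0, 0, 20],
    [0, 0, -0.035, 0, 0, 0, 20],
    [0, 0, -0.035, 0, 0, 0, 20],
    [0, 0, -0.02, 0, 0, 0, 20],
    [0, 0, 0, 0, 0, 0, 20],
  ],
)

```text
t: 27.05
eef_pos: [486.1, -38.0, 209.7]
tcp_rot: [-3.135, -0.0, 1.553]
ft_force: [0.4, -0.3, -5.3]
opening: 0.417
```

```bash
python3 - <<'E'
from h import *
a=.21; print(493.5-25*np.cos(a),328.3-25*np.sin(a))
rows(469,323,210,1.78,20)
E
```

```text
469.0492271318963 323.0885025038475
t 27.05 pos [486.1 -38.  209.7] rot [-3.135 -0.     1.553] F [ 0.4 -0.3 -5.3] op 0.417 dist [-1.71e+01  3.61e+02  3.00e-01] dyaw 0.227
[[0.0361, -0.0023, -0.0, -0.001, -0.0, -0.023, 20], [0.0361, -0.0015, -0.0, -0.001, -0.0, -0.023, 20], [0.0361, -0.0007, -0.0, -0.001, -0.0, -0.023, 20], [0.0361, 0.0001, -0.0, -0.001, -0.0, -0.023, 20], [0.0361, 0.0009, -0.0, -0.001, -0.0, -0.023, 20], [0.0361, 0.0018, -0.0, -0.001, -0.0, -0.023, 20], [0.0361, 0.0026, -0.0, -0.001, -0.0, -0.023, 20], [0.036, 0.0034, -0.0, -0.001, -0.0, -0.023, 20], [0.0359, 0.0042, -0.0, -0.001, -0.0, -0.023, 20], [0.0358, 0.005, -0.0, -0.001, -0.0, -0.023, 20]]
```

Held (−5 N weight). Carry to the green tray.

Emit:
play_rows(
  moves=[
    [0.03, -0.002, 0, -0.003, 0, -0.023, 20],
    [0.036, -0.002, 0, -0.002, 0, -0.023, 20],
    [0.036, -0.001, 0, 0, 0, -0.023, 20],
    [0.036, 0, 0, 0, 0, -0.023, 20],
    [0.036, 0.001, 0, 0, 0, -0.023, 20],
    [0.036, 0.002, 0, 0, 0, -0.023, 20],
    [0.036, 0.003, 0, 0, 0, -0.023, 20],
    [0.036, 0.003, 0, 0, 0, -0.023, 20],
  ],
)

```text
t: 27.85
eef_pos: [467.0, 249.9, 200.7]
tcp_rot: [-3.128, 0.001, 1.737]
ft_force: [0.9, -0.7, -4.5]
opening: 0.414
```

Emit:
play_rows(
  moves=[
    [0.03, 0.004, 0, 0, 0, -0.023, 20],
    [0.02, 0.004, 0, 0, 0, -0.02, 20],
    [0, 0, 0, 0, 0, 0, 20],
    [0, 0, 0, 0, 0, 0, 20],
  ],
)

```text
t: 28.25
eef_pos: [462.5, 305.6, 194.2]
tcp_rot: [-3.119, 0.002, 1.787]
ft_force: [0.6, -0.2, -4.8]
opening: 0.416
```

```bash
python3 - <<'E'
from h import *
c=snap("wrist","s"); crop("wrist","s",0,0,512,384,1.5,"w_s")
rows(469,323,150,1.78,20)
E
```

```text
t 28.3 pos [462.5 305.4 194.2] rot [-3.119e+00  2.000e-03  1.786e+00] F [-1.  -0.2 -3.8] op 0.418 dist [  6.5  17.6 -44.2] dyaw -0.006
[[0.0079, 0.0051, 0.0221, -0.011, 0.001, 0.003, 20], [0.0079, 0.005, 0.0221, -0.011, 0.001, 0.003, 20]]
```

View pics/w_s.png

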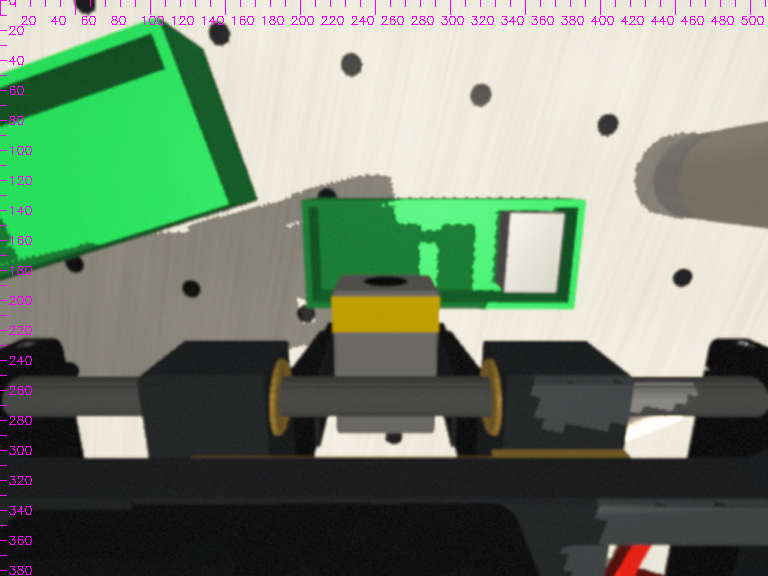

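```bash
python3 - <<'E'
from h import *
c=load("wrist","s")
P=np.array([unp(c,x/1.5-.5,y/1.5-.5,44)[:2] for x,y in[(302,200),(585,201),(574,308),(305,306)]]); print(P.round(1),P.mean(0))
for i in range(4): d=P[(i+1)%4]-P[i]; print(np.linalg.norm(d).round(1),np.arctan2(d[1],d[0]).round(3))
B=np.array([unp(c,x/1.5-.5,y/1.5-.5,35)[:2] for x,y in[(509,212),(565,212),(557,293),(503,292)]]);print("fin",B.mean(0))
E
```

```text
[[389.4 349.6]
 [582.  391. ]
 [599.2 315.7]
 [404.4 273.5]] [493.74098955 332.45639576]
197.0 0.212
77.3 -1.347
199.2 -2.928
77.6 1.766
fin [561.26204933 347.59105093]
```

```bash
python3 - <<'E'
from h import *
rows(469.5,326,115,1.782,20,n=4)
E
```

```text
t 28.3 pos [462.5 305.4 194.2] rot [-3.119e+00  2.000e-03  1.786e+00] F [-1.  -0.2 -3.8] op 0.418 dist [  7.   20.6 -79.2] dyaw -0.004
[[0.0047, 0.0028, 0.0198, -0.006, 0.0, 0.001, 20], [0.0047, 0.0028, 0.0198, -0.006, 0.0, 0.001, 20], [0.0047, 0.0028, 0.0198, -0.006, 0.0, 0.001, 20], [0.0047, 0.0028, 0.0198, -0.006, 0.0, 0.001, 20]]
```

Emit:
play_rows(
  moves=[
    [0.005, 0.003, 0.017, -0.012, 0.001, 0.001, 20],
    [0.005, 0.003, 0.018, -0.008, 0.001, 0.001, 20],
    [0.005, 0.003, 0.018, -0.002, 0, 0.001, 20],
    [0.004, 0.003, 0.015, 0, 0, 0, 20],
    [0, 0, 0, 0, 0, 0, 20],
  ],
)

```text
t: 28.8
eef_pos: [470.5, 322.0, 122.8]
tcp_rot: [-3.141, 0.001, 1.777]
ft_force: [0.6, 0.2, -4.0]
opening: 0.42
```

```bash
python3 - <<'E'
from h import *
rows(469.5,326,80,1.782,20,n=2)
c=snap("wrist","u"); crop("wrist","u",130,60,280,200,2.8,"w_u")
c=snap("side","u"); crop("side","u",170,130,100,80,7,"si_u")
E
```

```text
t 28.8 pos [470.5 322.  122.8] rot [-3.141e+00  1.000e-03  1.777e+00] F [ 0.6  0.2 -4. ] op 0.42 dist [ -1.    4.  -42.8] dyaw 0.005
[[0.0021, -0.0001, 0.0214, -0.001, 0.0, -0.003, 20], [0.0021, -0.0001, 0.0214, -0.001, 0.0, -0.003, 20]]
```

View pics/w_u.png

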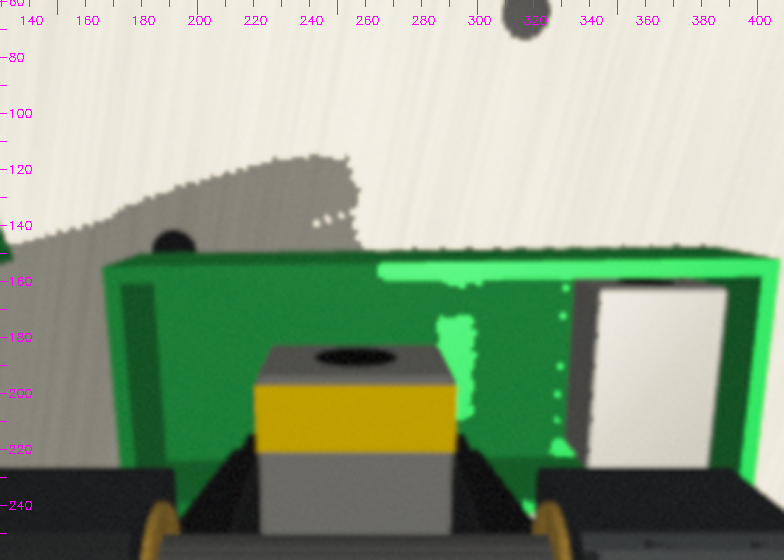

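View pics/si_u.png

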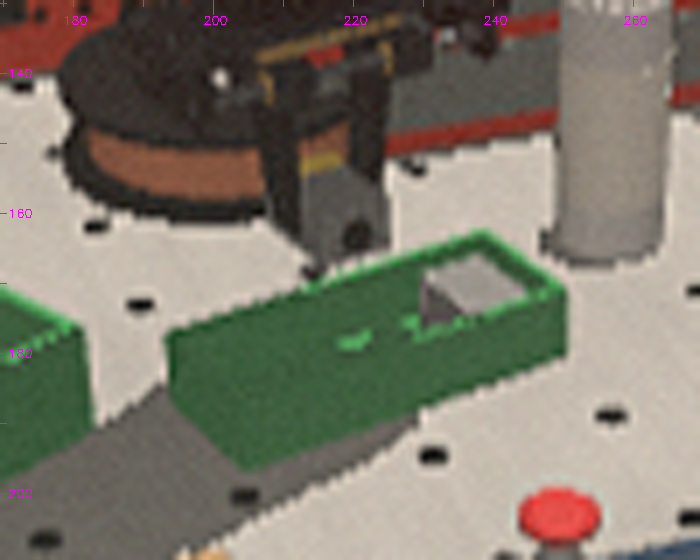

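```bash
python3 - <<'E'
from h import *
c=load("wrist","u")
C0=np.array([493.7,332.5]);a=.212
A=np.array([[np.cos(a),np.sin(a)],[-np.sin(a),np.cos(a)]])
def f(n,x,y,z):
    r=unp(c,x/2.8+129.5,y/2.8+59.5,z)[:2]; print(n,r.round(1),"in tray guess",(A@(r-C0)).round(1))
f("held bot",272,346,96.2);f("held bot",437,346,96.2);f("held top",255,384,126.2);f("held top",457,384,126.2)
f("far inner rim",380,280,44);f("far inner rim",700,277,44);f("far outer L",104,268,44);f("far outer R",778,260,44);f("far outer mid",500,262,44)
f("fin end",600,289,35);f("fin end",727,289,35); f("left inner rim",124,284,44); f("right inner rim",760,276,44)
E
```

```text
held bot [445.2 348.6] in tray guess [-44.1  25.9]
held bot [482.8 356.4] in tray guess [-5.7 25.6]
held top [445.2 347.3] in tray guess [-44.3  24.7]
held top [484.  355.4] in tray guess [-4.7 24.4]
far inner rim [469.4 362.5] in tray guess [-17.5  34.4]
far inner rim [561.1 382.4] in tray guess [76.4 34.6]
far outer L [389.5 349.5] in tray guess [-98.3  38.5]
far outer R [581.8 391.7] in tray guess [98.6 39.4]
far outer mid [502.6 374.7] in tray guess [17.6 39.4]
fin end [536.3 372.4] in tray guess [50. 30.]
fin end [574.3 380.2] in tray guess [88.8 29.7]
left inner rim [395.9 346. ] in tray guess [-92.8  33.8]
right inner rim [578.2 386.2] in tray guess [93.9 34.7]
```

Held block: its end is at tray y = 25.5 where it should be 30, and x is −24.8, so a 4.7 mm shift along tool x. Lowering.

Emit:
play_rows(
  moves=[
    [0.005, 0, 0.015, -0.001, 0, -0.004, 20],
    [0.001, 0, 0.018, 0, 0, -0.002, 20],
    [0, 0, 0.012, 0, 0, 0, 20],
    [0, 0, 0, 0, 0, 0, 20],
  ],
)

```text
t: 29.3
eef_pos: [471.8, 327.9, 82.2]
tcp_rot: [3.133, -0.002, 1.782]
ft_force: [-0.5, -0.0, -4.7]
opening: 0.419
```

```bash
python3 - <<'E'
from h import *
rows(469.5,326.6,60,1.782,20,n=1)
E
```

```text
t 29.3 pos [471.8 327.9  82.2] rot [ 3.133e+00 -2.000e-03  1.782e+00] F [-0.5 -0.  -4.7] op 0.419 dist [ -2.3  -1.3 -22.2] dyaw 0.0
[[-0.0008, -0.0025, 0.0222, 0.008, -0.002, -0.0, 20]]
```

Emit:
play_rows(
  moves=[
    [-0.001, -0.002, 0.008, 0.008, -0.001, 0, 20],
    [0, 0, 0, 0, 0, 0, 20],
  ],
)

```text
t: 29.5
eef_pos: [470.6, 326.4, 75.0]
tcp_rot: [3.141, -0.001, 1.781]
ft_force: [1.0, 0.2, -5.1]
opening: 0.426
```

```bash
python3 - <<'E'
from h import *
rows(469.5,326.6,34,1.782,20)
c=snap("wrist","v"); crop("wrist","v",130,60,280,200,2.8,"w_v")
E
```

```text
t 29.5 pos [470.6 326.4  75. ] rot [ 3.141e+00 -1.000e-03  1.781e+00] F [ 1.   0.2 -5.1] op 0.426 dist [ -1.1   0.2 -41. ] dyaw 0.001
[[0.0002, -0.0005, 0.0205, 0.0, -0.0, -0.0, 20], [0.0002, -0.0005, 0.0205, 0.0, -0.0, -0.0, 20]]
```

View pics/w_v.png

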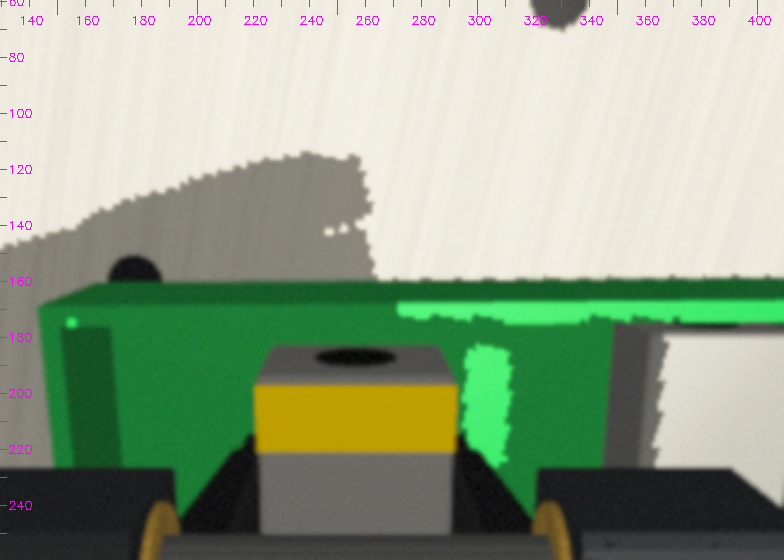

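Emit:
play_rows(
  moves=[
    [0, -0.001, 0.01, 0.001, 0, 0, 20],
    [0, 0, 0.01, 0.002, 0, 0, 20],
    [0, 0, 0.008, 0.003, 0, 0, 20],
    [0, 0, 0, 0, 0, 0, 20],
  ],
)

```text
t: 29.95
eef_pos: [470.4, 326.6, 46.1]
tcp_rot: [-3.139, -0.002, 1.781]
ft_force: [-0.3, -0.2, -4.8]
opening: 0.416
```

```bash
python3 - <<'E'
from h import *
rows(469.5,326.6,32,1.782,20)
c=snap("wrist","x"); crop("wrist","x",130,60,280,200,2.8,"w_x")
E
```

```text
t 29.95 pos [470.4 326.6  46.1] rot [-3.139e+00 -2.000e-03  1.781e+00] F [-0.3 -0.2 -4.8] op 0.416 dist [ -0.9  -0.  -14.1] dyaw 0.001
[[0.0001, -0.0009, 0.0141, -0.003, -0.002, -0.001, 20]]
```

View pics/w_x.png

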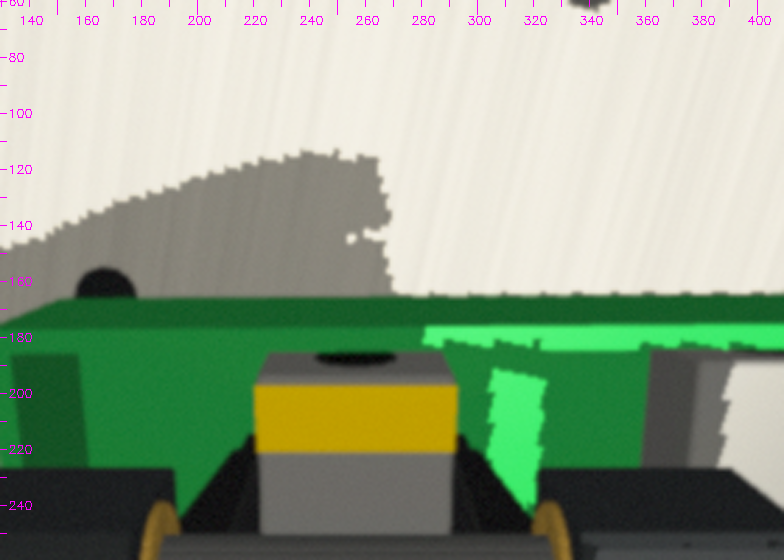

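Emit:
play_rows(
  moves=[
    [0, 0, 0.006, -0.002, 0, 0, 20],
    [0, 0, 0.005, 0, 0, 0, 20],
    [0, 0, 0.002, 0, 0, 0, 20],
  ],
)

```text
t: 30.3
eef_pos: [470.9, 327.0, 33.0]
tcp_rot: [3.14, -0.002, 1.781]
ft_force: [-0.2, 0.2, -4.5]
opening: 0.421
```

Emit:
play_rows(
  moves=[
    [0, 0, 0.002, 0, 0, 0, 20],
    [0, 0, 0.001, 0, 0, 0, 20],
  ],
)

```text
t: 30.5
eef_pos: [470.9, 327.1, 31.5]
tcp_rot: [3.14, -0.002, 1.781]
ft_force: [-5.4, -4.2, 16.0]
opening: 0.42
```

Touching the floor at the expected 31.5 with 16 N. Release.

Emit:
play_rows(
  moves=[
    [0, 0, -0.0005, 0, 0, 0, 20],
    [0, 0, 0, 0, 0, 0, 60],
    [0, 0, 0, 0, 0, 0, 75],
    [0, 0, 0, 0, 0, 0, 75],
    [0, 0, 0, 0, 0, 0, 75],
    [0, 0, 0, 0, 0, 0, 75],
  ],
)

```text
t: 31.1
eef_pos: [472.0, 327.7, 33.4]
tcp_rot: [3.136, -0.003, 1.782]
ft_force: [-0.2, -0.1, -0.5]
opening: 0.738
```

Emit:
play_rows(
  moves=[
    [0, 0, -0.015, 0, 0, 0, 75],
    [0, 0, -0.035, 0, 0, 0, 75],
    [0, 0, -0.045, 0, 0, 0, 75],
    [0, 0, -0.045, 0, 0, 0, 75],
    [0, 0, -0.045, 0, 0, 0, 75],
    [0, 0, -0.02, 0, 0, 0, 75],
    [0, 0, 0, 0, 0, 0, 75],
  ],
)

```text
t: 31.8
eef_pos: [470.8, 326.6, 245.3]
tcp_rot: [3.139, -0.003, 1.781]
ft_force: [-0.2, -0.5, -0.5]
opening: 0.751
```

```bash
python3 - <<'E'
from h import *
c=snap("wrist","y"); crop("wrist","y",100,60,320,200,2.4,"w_y")
for n in("scene","side"): 
    c=snap(n,"y"); cv2.imwrite(f"pics/{n}_end.png",cv2.resize(c["img"][:,:,::-1],(800,600),interpolation=cv2.INTER_CUBIC))
print(state()["eef_pos"])
E
```

```text
[469.70953986 325.94861279 241.25968069]
```

View pics/w_y.png

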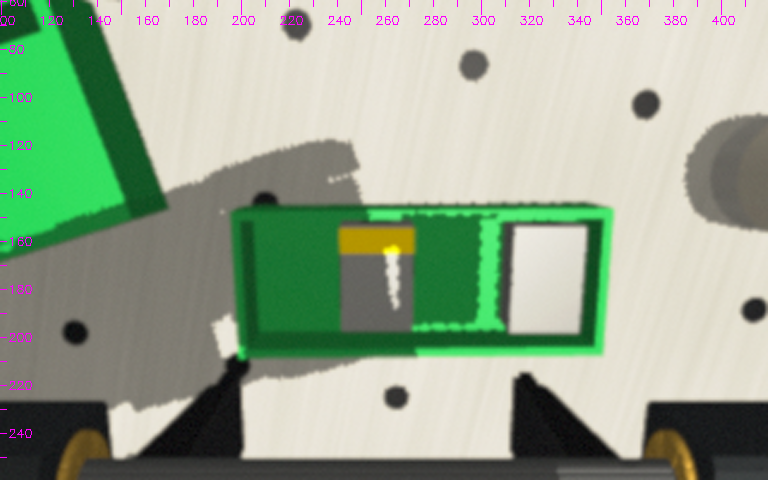

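View pics/scene_end.png

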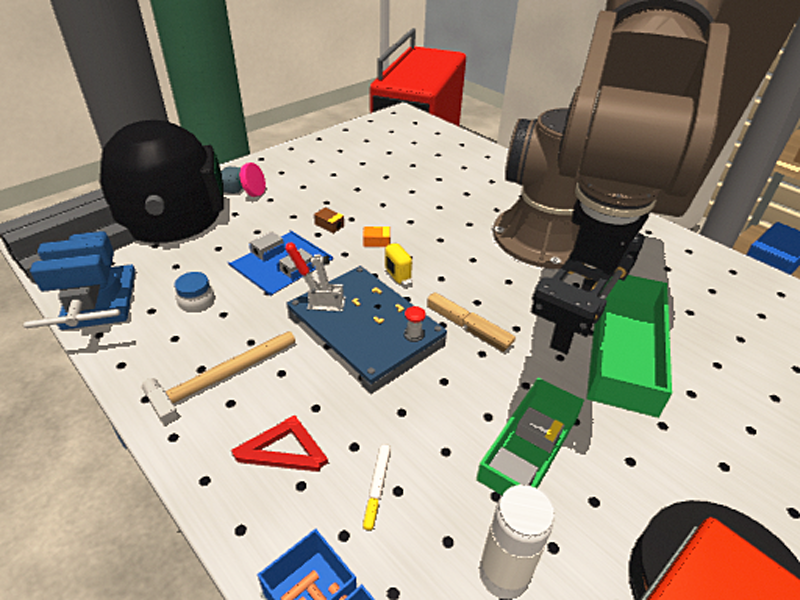

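View pics/side_end.png

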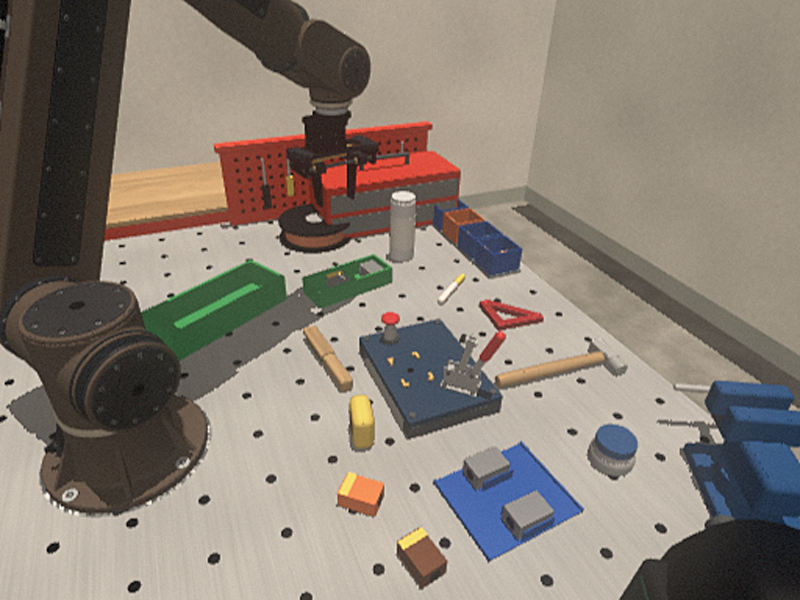

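Block lies flat across the green tray (wrist (262,176)), parallel to the finished one. The handle and plunger are up and nothing else has moved. Handing in.

```bash
python3 - <<'E'
from h import *
s=state(); print(s["t"],s["ft_force"].round(1),np.abs(s["qvel"]).max().round(3)); print(job_done())
E
```

```text
31.95 [-0.4  0.1 -0.1] 0.021
the job is handed in; nothing more can be done
None
```

I took the striped block from the blue tray's middle lane, marked it in the jig and laid it across the green finished-parts tray. I handed the job in at about 32 s; no verdict is reported.

| Step | What I measured |
|---|---|
| Block in the nest | About 0.3 mm from its middle in the wrist picture, between all four locators, let go before clamping |
| Clamp down | Handle against its lower stop, fingertip at z 85.4 mm against 86 expected |
| Plunger | Pressed to its stop, about 12.4 mm of travel, at 32 N and again at 44 N, with the clamp still level |
| Clamp up | Handle back at its upper stop, plunger sprung back up, block still in the nest |
| Block in the green tray | Met the floor at the expected height, about x = -25 mm and near the middle line, parallel to the finished block |

**Last check:** the end pictures show the handle and plunger up. The other blocks and tools look unmoved. The gripper was open, about 210 mm above the block, with no force on it.

**What went wrong or disagreed:**
- **Pads slipping:** the pads slid on the round handle grip both ways. I finished the clamping by pressing from above with shut fingers (56 N on the fingertips), and for the release I gripped again further out.
- **Plunger force:** it eased to about 12 N after the first press, so I pressed it again while still clamped.
- **Cameras:** the scene and side cameras differed by up to 8 mm on the jig, and by more on the plunger top. I used the wrist camera for the final alignments.

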